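# Register bar blanks on a vacuum plate and set its ball valve

## Task

Shut the vacuum valve fully first, and put the orange bar left lying across the plate into the green tray. Then lay every black bar in a lane of its own on the aluminium plate and push each one fully home, with its long side flush against the lane's dark steel fence and its end flush against the red stop bar, which is fitted at one end of the plate or the other. With the bars home, open the valve: half open (45 degrees, the yellow mark) if all three lanes are filled, fully open (90 degrees, the green mark) if a lane stays empty because there are only two bars; leave the other things on the bench where they are.

Things in the scene. Friction and masses are not known exactly. Their poses are not given: they have to be found in the camera images.
- bar_a: Black plastic bar blank, 120 mm long, square section 25 x 25 mm, 105 g. Origin at its centre, x axis along its length. Two or three of the three bars are present; all are alike and may go into any lane.
- bar_b: Black plastic bar blank, 120 mm long, square section 25 x 25 mm, 105 g. Origin at its centre, x axis along its length. Two or three of the three bars are present; all are alike and may go into any lane.
- bar_c: Black plastic bar blank, 120 mm long, square section 25 x 25 mm, 105 g. Origin at its centre, x axis along its length. Two or three of the three bars are present; all are alike and may go into any lane.
- old_bar: Orange plastic bar from the last batch, 120 mm long, square section 25 x 25 mm, 105 g; lies at the start across the fences of the plate, on top of them. Origin at its centre, x axis along its length.
- tray: Fixed shallow green tray, 156 mm (x) by 86 mm (y), floor 4 mm thick, walls 3 mm thick and 12 mm high over the bench. Origin at the centre of its underside.
- plate: Fixed aluminium vacuum plate, 200 mm (x) by 240 mm (y), 12 mm thick. Origin at the centre of its underside, z up. Three parallel lanes run along its x axis, 75 mm apart; each lane has on its +y side a dark steel fence 8 mm thick (in y), 14 mm high above the plate, from x = -75 to +75 mm. A bar lies on the -y side of its fence; between it and the next fence on the -y side there are 42 mm free.
- lane0 (a point): Point at the middle of the foot of lane 0's fence face, the face that looks to -y, on the plate's top surface. Axes as the plate's. A bar that is home has its centre at y = -12.5 mm, z = 12.5 mm in this frame, its length along x.
- lane1 (a point): Point at the middle of the foot of lane 1's fence face, the face that looks to -y, on the plate's top surface. Axes as the plate's. A bar that is home has its centre at y = -12.5 mm, z = 12.5 mm in this frame, its length along x.
- lane2 (a point): Point at the middle of the foot of lane 2's fence face, the face that looks to -y, on the plate's top surface. Axes as the plate's. A bar that is home has its centre at y = -12.5 mm, z = 12.5 mm in this frame, its length along x.
- stop: Fixed red stop bar across all three lanes at one end of the plate (plate x = +88 or -88 mm, it differs from start to start), 16 mm (x) by 232 mm (y), 22 mm high above the plate. Origin at the centre of its underside, on the plate's top; axes as the plate's. A bar that is home has its centre 68 mm from this origin along x, on the side of the plate's middle.
- strip: Flat grey cover strip, 16 x 232 mm, 4 mm thick, fixed on the plate at the end where the red stop is not. Not a stop. Origin at the centre of its underside.
- valve (a joint): Ball valve handle angle, rad: 0 = shut (handle over the red mark), 0.785 = half open (yellow mark), 1.571 = fully open (green mark); turns anticlockwise from above as it opens. Friction holds it where it is left.
- valve_axis (a point): Point on the valve's vertical turning axis, at the height of the handle (95 mm above the bench); axes as the fixed valve foot's: handle points to -y when shut, to +x when fully open. The foot is 70 x 50 mm; a white dial of 36 mm radius with the coloured marks lies 24 mm below this point.
- valve_grip (a point): Middle of the blue sleeve of the valve handle, 65 mm from the axis. The sleeve is 14 mm wide, 22 mm high, and reaches from 39 to 94 mm from the axis; it stands clear 84 mm above the bench. Its length runs along this point's own y axis.
- tape: Roll of brown tape lying flat, 68 mm across, 24 mm high; origin at the centre of its underside. A bystander.
- screwdriver: Red-handled screwdriver lying on the bench, 200 mm long, a bystander.
- wrench: Steel wrench lying on the bench, 155 mm long, a bystander.
- cone: Black blunt cone, 130 mm across the foot, 130 mm high, a bystander; origin at the centre of its foot.
- glue: White bottle with a red cap, 44 mm across, 100 mm high, a bystander; origin at the centre of its foot.
- parts_tray: Small blue tray with a divider, 100 x 130 mm, 40 mm high, a bystander; origin at the centre of its underside.
- caliper: Digital caliper lying flat, 200 mm long, a bystander.
There are look-alikes about, which are no part of the job. Leave any blue or pink look-alike of the bar_a alone.

How it is judged (in metres and radians):
On the way, in this order (a step that is already met when the one before it is completed fails the run):
1. the valve is shut (within 0.12 rad) (value of joint valve below 0.12 rad), for 0.2 s.
2. the orange bar lies in the tray and every black bar is home in a lane, against fence and stop, while the valve is still shut (x of old_bar in the frame of tray between -0.02 and 0.02 m and y of old_bar in the frame of tray between -0.03 and 0.03 m and z of old_bar in the frame of tray between 0.013 and 0.02 m and ((x of bar_a in the frame of lane0 between -0.03 and 0.03 m and y of bar_a in the frame of lane0 between -0.0145 and -0.0105 m and z of bar_a in the frame of lane0 between 0.0105 and 0.0155 m) or (x of bar_a in the frame of lane1 between -0.03 and 0.03 m and y of bar_a in the frame of lane1 between -0.0145 and -0.0105 m and z of bar_a in the frame of lane1 between 0.0105 and 0.0155 m) or (x of bar_a in the frame of lane2 between -0.03 and 0.03 m and y of bar_a in the frame of lane2 between -0.0145 and -0.0105 m and z of bar_a in the frame of lane2 between 0.0105 and 0.0155 m)) and (x of bar_a in the frame of stop between 0.066 and 0.07 m or x of bar_a in the frame of stop between -0.07 and -0.066 m) and angle between the x axis of each of bar_a, bar_b, bar_c and the x axis of plate, either way round below 0.035 rad and ((x of bar_b in the frame of lane0 between -0.03 and 0.03 m and y of bar_b in the frame of lane0 between -0.0145 and -0.0105 m and z of bar_b in the frame of lane0 between 0.0105 and 0.0155 m) or (x of bar_b in the frame of lane1 between -0.03 and 0.03 m and y of bar_b in the frame of lane1 between -0.0145 and -0.0105 m and z of bar_b in the frame of lane1 between 0.0105 and 0.0155 m) or (x of bar_b in the frame of lane2 between -0.03 and 0.03 m and y of bar_b in the frame of lane2 between -0.0145 and -0.0105 m and z of bar_b in the frame of lane2 between 0.0105 and 0.0155 m)) and (x of bar_b in the frame of stop between 0.066 and 0.07 m or x of bar_b in the frame of stop between -0.07 and -0.066 m) and ((x of bar_c in the frame of lane0 between -0.03 and 0.03 m and y of bar_c in the frame of lane0 between -0.0145 and -0.0105 m and z of bar_c in the frame of lane0 between 0.0105 and 0.0155 m) or (x of bar_c in the frame of lane1 between -0.03 and 0.03 m and y of bar_c in the frame of lane1 between -0.0145 and -0.0105 m and z of bar_c in the frame of lane1 between 0.0105 and 0.0155 m) or (x of bar_c in the frame of lane2 between -0.03 and 0.03 m and y of bar_c in the frame of lane2 between -0.0145 and -0.0105 m and z of bar_c in the frame of lane2 between 0.0105 and 0.0155 m)) and (x of bar_c in the frame of stop between 0.066 and 0.07 m or x of bar_c in the frame of stop between -0.07 and -0.066 m) and value of joint valve below 0.2 rad), for 0.2 s.
3. the valve is set: half open with three bars, fully open with two ((value of joint valve above 1.45 rad or height (world z) of bar_a above -1 m) and (value of joint valve above 1.45 rad or height (world z) of bar_b above -1 m) and (value of joint valve above 1.45 rad or height (world z) of bar_c above -1 m) and (value of joint valve between 0.685 and 0.885 rad or (value of joint valve above 1.45 rad and height (world z) of bar_a below -1 m) or (value of joint valve above 1.45 rad and height (world z) of bar_b below -1 m) or (value of joint valve above 1.45 rad and height (world z) of bar_c below -1 m))), for 0.3 s.
At the end, for the whole second after the job is handed in: The orange bar lies flat in the tray; each black bar lies at rest in its own lane, within 2 mm of the fence and 2 mm of the red stop, parallel within 0.035 rad; the valve stands at 0.785 rad within 0.1 with three bars, above 1.45 with two (all of step 3 and x of old_bar in the frame of tray between -0.02 and 0.02 m and y of old_bar in the frame of tray between -0.03 and 0.03 m and z of old_bar in the frame of tray between 0.013 and 0.02 m and linear speed of each of old_bar, bar_a, bar_b, bar_c below 0.02 m/s and ((x of bar_a in the frame of lane0 between -0.03 and 0.03 m and y of bar_a in the frame of lane0 between -0.0145 and -0.0105 m and z of bar_a in the frame of lane0 between 0.0105 and 0.0155 m) or (x of bar_a in the frame of lane1 between -0.03 and 0.03 m and y of bar_a in the frame of lane1 between -0.0145 and -0.0105 m and z of bar_a in the frame of lane1 between 0.0105 and 0.0155 m) or (x of bar_a in the frame of lane2 between -0.03 and 0.03 m and y of bar_a in the frame of lane2 between -0.0145 and -0.0105 m and z of bar_a in the frame of lane2 between 0.0105 and 0.0155 m)) and (x of bar_a in the frame of stop between 0.066 and 0.07 m or x of bar_a in the frame of stop between -0.07 and -0.066 m) and angle between the x axis of each of bar_a, bar_b, bar_c and the x axis of plate, either way round below 0.035 rad and ((x of bar_b in the frame of lane0 between -0.03 and 0.03 m and y of bar_b in the frame of lane0 between -0.0145 and -0.0105 m and z of bar_b in the frame of lane0 between 0.0105 and 0.0155 m) or (x of bar_b in the frame of lane1 between -0.03 and 0.03 m and y of bar_b in the frame of lane1 between -0.0145 and -0.0105 m and z of bar_b in the frame of lane1 between 0.0105 and 0.0155 m) or (x of bar_b in the frame of lane2 between -0.03 and 0.03 m and y of bar_b in the frame of lane2 between -0.0145 and -0.0105 m and z of bar_b in the frame of lane2 between 0.0105 and 0.0155 m)) and (x of bar_b in the frame of stop between 0.066 and 0.07 m or x of bar_b in the frame of stop between -0.07 and -0.066 m) and ((x of bar_c in the frame of lane0 between -0.03 and 0.03 m and y of bar_c in the frame of lane0 between -0.0145 and -0.0105 m and z of bar_c in the frame of lane0 between 0.0105 and 0.0155 m) or (x of bar_c in the frame of lane1 between -0.03 and 0.03 m and y of bar_c in the frame of lane1 between -0.0145 and -0.0105 m and z of bar_c in the frame of lane1 between 0.0105 and 0.0155 m) or (x of bar_c in the frame of lane2 between -0.03 and 0.03 m and y of bar_c in the frame of lane2 between -0.0145 and -0.0105 m and z of bar_c in the frame of lane2 between 0.0105 and 0.0155 m)) and (x of bar_c in the frame of stop between 0.066 and 0.07 m or x of bar_c in the frame of stop between -0.07 and -0.066 m) and velocity of joint valve between -0.05 and 0.05 rad/s); the robot touches nothing.
It fails at once if a bystander (tape, wrench, screwdriver, cone, glue, tray of parts, caliper) is shifted more than 50 mm (distance of any of tape, wrench, screwdriver, cone, glue, parts_tray, caliper from where it was at the start of the episode above 0.05 m).
Of bar_a, bar_b, bar_c only 2 to 3 are there at a start; the rules pass over those that are not, and their reading is None.
At some moment in a run one of bar_a, bar_b, bar_c may be knocked a few centimetres aside while the robot is not near it.
Once in a run the grip may slacken for a moment while it holds something.
It also fails if it takes over 210 s, if anything falls off the work surface, if the arm or the gripper's body presses on something with over 40 N, if the wrist force passes 120 N, or if a joint passes its speed limit or range.

## Robot

A 6-joint arm with a two-finger parallel gripper is mounted at the origin on the work surface. World frame = base frame: x ahead of the robot, y to its left, z up, the work surface at z = 0. Lengths are in mm, angles in rad, forces in N, time in s.
With the tool pointing down it reaches from about 300 to 775 mm from the base axis. Payload 14.6 kg.
Tool frame: the origin (TCP) lies midway between the tips of the shut fingers; the grasp point (between the pads) lies 19 mm behind it (manip.grasp_offset is the distance from the TCP to the grasp point, in mm); z points along the fingers, y is the line along which they close (so a half turn about z gives the same grasp; the last joint's range is limited). The gripper opens to 94 mm and grips with 3 to 60 N. Pads are 16 mm wide; open, the fingers measure 119 mm over their backs; the gripper's body (75 mm by 177 mm) begins 78 mm behind the grasp point.
Start: joints at [1.157, 0.3, 1.521, -0, 1.321, -0.067], TCP at [186.936, 517.247, 205.446] pointing down, gripper open.
Joint ranges: [-3.03, 3.03], [-0.79, 2.21], [0.23, 2.52], [-1.04, 4.18], [0, 3.07], [-2.55, 2.55]. Speed limits (rad/s): [2.22, 2.22, 2.57, 3.14, 3.14, 3.14].

## Interface

Orientations are given as [roll, pitch, yaw] about the fixed x, y, z axes, in that order (R = Rz(yaw) Ry(pitch) Rx(roll)).
In Python, from cell import manip, viewer gives the robot as it stands. The module is installed in compiled form; this text tells all that it offers.
- The arm moves only by the tool move_arm, never from a script. Its argument "moves" is a list of rows, each a list of 4 numbers: the shift along the tool's x, y, z in m, then the turn about the tool's z in rad. A call has 1 to 12 rows; each row is the pose to reach, as a shift and turn from the pose commanded when the call began, along the tool's axes at that moment; what a row does not reach only later rows make up. A row lasts 1/10 s, in which the tool goes at most 50 mm and 8.59 degrees, less where a joint would pass 70% of its speed; a pose out of reach is approached as far as the arm can. A call with a gripper value outside its range is refused whole. "jaw" is the finger opening in m, from 0 to 0.094, set as the call begins (left out, the last holds). The fingers move at their own pace and stop on an object; "squeeze" is the grip in N (left out, the last holds). Time passes only in rows, so rows that repeat a pose let the fingers close. It gives the time, the measured TCP pose, the force, the opening and the grip force at its end, in the units of the state.
- manip.read_state(): the state, without advancing time (a new reading comes with each control period).
- viewer.camera(name): name is "side" or "top"; returns a dict with "frame" (420x560x3 uint8, blue, green, red), "z_map" (420x560 float32, mm along the optical axis (not along the pixel's ray), 0 where there is no reading), "fx", "fy", "cx", "cy" (pixels), "origin" and "orientation" of the camera in the world. Camera axes: x right, y down, z forward; pixel columns grow to the right and rows downward; lengths in mm; the calibration is good to about 2 mm. A picture is of the moment at which its call begins.
- manip.sign_off(): hands the job in; it is judged then, once.
The state is a dict: "clock": time; "joints": joint angles; "qd": joint speeds; "effort": joint torques, N m; "eef_pos": TCP position; "eef_rot": TCP orientation; "wrist_force": force on the tool from outside, world axes, zero at the start; "moment": the same for the moment, N m; "finger_gap": finger opening in mm; "finger_force": force on a finger pad.
Only numpy, scipy, OpenCV 4.12 (cv2) and the standard library are available. Lean on these libraries where they do the work, as an engineer would, in place of code of your own. Each camera call takes 0.05 s, during which the arm holds its last target. There are 200 camera calls.

## Working session

There is one attempt and no reset: what is moved stays moved. The work goes in short steps, Python scripts to look and compute and a tool call to move; the robot and the scene stay as the last step left them, time stands still between calls to the robot, and variables do not carry over. Pictures are saved under pics/ and viewed, at most 14 in all, crops included, and the job is handed in when it is done.

Besides the shell and the picture viewer there is one more tool, called after ">>>" as name(argument=value, ...), one argument or row to a line, values as JSON. move_arm: Moves the arm, as the interface text tells. Its arguments: {"type":"object","properties":{"moves":{"type":"array"},"jaw":{"type":"number"},"squeeze":{"type":"number"}},"required":["moves"]}

```bash
mkdir -p pics
cat > h.py <<'E'
import numpy as np, cv2
from cell import manip, viewer
from scipy.spatial.transform import Rotation as R
def cam(n):
    c=viewer.camera(n); o=np.array(c["orientation"],float)
    Rm=o if o.shape==(3,3) else R.from_euler('xyz',o).as_matrix()
    h,w=c["z_map"].shape; v,u=np.mgrid[:h,:w]; z=c["z_map"]
    P=np.stack([(u-c["cx"])/c["fx"]*z,(v-c["cy"])/c["fy"]*z,z],-1)@Rm.T+np.array(c["origin"])
    P[z==0]=np.nan
    return c["frame"],P,c
E
python3 - <<'E'
from h import *
for n in("top","side"):
    f,P,c=cam(n); cv2.imwrite(f"pics/{n}0.png",f); np.save(f"{n}0.npy",P)
    print(n,c["origin"],c["orientation"],c["fx"],c["cx"],c["cy"],np.nanpercentile(P[...,2],[1,50,99]))
print(manip.read_state())
E
```

```text
top [ 322.97812549   16.19883299 1193.07295392] [-2.93425056e+00  3.07812420e-04 -1.71724873e+00] 432.8229559666634 274.9494675282132 204.51240587098036 [-752.89959189    1.58085177  279.39908298]
side [ 427.94449697 -774.29104542  810.50810141] [-2.30831739 -0.00346777 -0.13374083] 383.62354303167837 274.52544358829914 210.84261047226744 [-7.51394800e+02  3.63162233e-01  5.54709118e+02]
{'clock': 0.1, 'joints': array([ 1.15739720e+00,  3.00418943e-01,  1.52153202e+00, -4.33120231e-08,
        1.32071124e+00, -6.65766655e-02]), 'qd': array([-0.00028972, -0.00160268,  0.00016166,  0.00065911,  0.00016931,
       -0.00047976]), 'effort': array([ 1.30228822e-03, -5.32640755e+01, -3.53281546e+01,  7.08701299e-02,
        2.34567525e-02, -9.91725665e-05]), 'eef_pos': array([186.84332203, 517.03039615, 204.93569512]), 'eef_rot': array([-3.14052547e+00, -7.11127721e-05,  2.79477016e+00]), 'wrist_force': array([-0.32575843,  0.05771442,  0.83250907]), 'moment': array([-0.00673698, -0.01686717,  0.04054987]), 'finger_force': 0.0, 'finger_gap': 94.04673706194053}
```

View pics/top0.png

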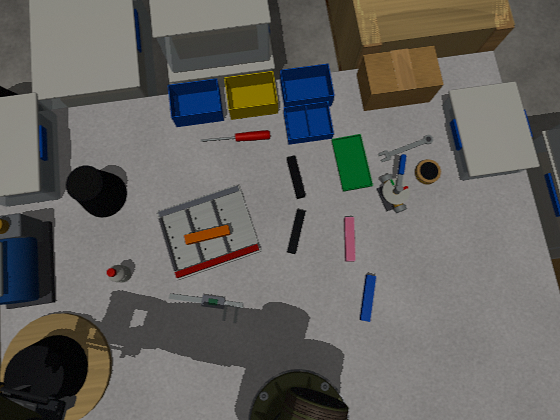

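View pics/side0.png

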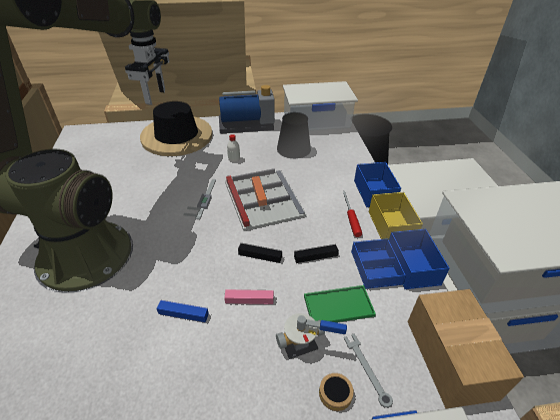

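The top view shows two black bars at about (296,177) and (296,231). The orange bar is on the plate at (207,235), with the red stop on the near edge at (217,263). The tray is at (352,162) and the valve at (397,190), its blue handle at (402,165). The side view agrees and shows no third black bar.

```bash
cat >> h.py <<'E'
def rect(f,P,m,zlo,zhi,box=None):
    m=m&(P[...,2]>zlo)&(P[...,2]<zhi)
    if box is not None: u0,v0,u1,v1=box; k=np.zeros_like(m);k[v0:v1,u0:u1]=1;m=m&k
    m=m.astype(np.uint8); n,l,s,_=cv2.connectedComponentsWithStats(m)
    if n<2: return None
    m=l==1+np.argmax(s[1:,4]); q=P[m]
    r=cv2.minAreaRect(q[:,:2].astype(np.float32)); b=cv2.boxPoints(r)
    e=[b[1]-b[0],b[2]-b[1]]; L=max(e,key=np.linalg.norm)
    return dict(n=len(q),c=np.round(r[0],1),size=np.round(sorted(r[1]),1),yaw=round(float(np.arctan2(L[1],L[0])%np.pi),3),z=np.round(np.median(q[:,2]),1))
def masks(f):
    h=cv2.cvtColor(f,cv2.COLOR_BGR2HSV).astype(int);H,S,V=h[...,0],h[...,1],h[...,2]
    return dict(black=(V<60),orange=(H>5)&(H<20)&(S>180)&(V>120),green=(H>45)&(H<80)&(S>120),red=((H<4)|(H>175))&(S>150)&(V>80),blue=(H>100)&(H<125)&(S>150)&(V>60))
E
python3 - <<'E'
from h import *
for n,bx in dict(top=dict(b1=("black",5,45,(280,145,312,205)),b2=("black",5,45,(280,203,312,260)),orange=("orange",20,80,(175,215,240,255)),tray=("green",-5,30,(325,130,380,195)),stop=("red",15,60,(165,235,270,285)),handle=("blue",70,130,(385,145,415,185))),
 side=dict(b1=("black",5,45,(290,235,345,270)),b2=("black",5,45,(230,235,290,270)),orange=("orange",20,80,(245,170,275,215)),tray=("green",-5,30,(295,280,380,325)),stop=("red",15,60,(220,165,255,235)),handle=("blue",70,130,(310,310,355,340)))).items():
    f=cv2.imread(f"pics/{n}0.png");P=np.load(f"{n}0.npy");M=masks(f)
    for k,(c,a,b,x) in bx.items(): print(n,k,rect(f,P,M[c],a,b,x))
    q=lambda u,v:np.round(P[v,u],1)
    if n=="top": print("plate corners pix",q(160,212),q(239,187),q(261,250),q(177,275))
f=cv2.imread("pics/top0.png")
a=cv2.resize(f[140:290,145:275],None,fx=4,fy=4,interpolation=2); b=cv2.resize(f[140:220,360:440],(400,400),interpolation=2)
cv2.imwrite("pics/c1.png",np.hstack([a[:600,:520],])) 
s=cv2.imread("pics/side0.png");cv2.imwrite("pics/c2.png",np.hstack([b,cv2.resize(s[300:380,270:350],(400,400),interpolation=2)]))
E
```

```text
top b1 {'n': 384, 'c': array([638.1, -88.8]), 'size': array([ 29.1, 120. ]), 'yaw': 0.102, 'z': np.float64(26.6)}
top b2 {'n': 365, 'c': array([485.3, -65.3]), 'size': array([ 23.9, 120.3]), 'yaw': 2.771, 'z': np.float64(26.5)}
top orange {'n': 391, 'c': array([508.2, 173.5]), 'size': array([ 25., 117.]), 'yaw': 1.649, 'z': np.float64(52.9)}
top tray {'n': 1574, 'c': array([ 660.5, -254.1]), 'size': array([ 90.3, 156.4]), 'yaw': 0.042, 'z': np.float64(5.9)}
top stop {'n': 501, 'c': array([436.6, 156.6]), 'size': array([ 16.2, 230.6]), 'yaw': 1.761, 'z': np.float64(35.5)}
top handle {'n': 95, 'c': array([ 608.2, -361.6]), 'size': array([12.5, 51.8]), 'yaw': 2.816, 'z': np.float64(107.3)}
plate corners pix [592.7 297.6  19.5] [6.365e+02 7.350e+01 3.000e-01] [449.8  36.6   3.8] [413.2 264.3  38.2]
side b1 {'n': 450, 'c': array([636.9, -94. ]), 'size': array([ 25.2, 118.7]), 'yaw': 0.066, 'z': np.float64(23.8)}
side b2 {'n': 462, 'c': array([483.7, -70.4]), 'size': array([ 25. , 119.6]), 'yaw': 2.753, 'z': np.float64(23.7)}
side orange None
side tray {'n': 1842, 'c': array([ 658.7, -257. ]), 'size': array([ 87.6, 156.1]), 'yaw': 0.048, 'z': np.float64(4.8)}
side stop {'n': 47, 'c': array([451.9,  61.3]), 'size': array([14.5, 42.6]), 'yaw': 1.783, 'z': np.float64(34.2)}
side handle {'n': 252, 'c': array([ 607.1, -368. ]), 'size': array([15. , 53.3]), 'yaw': 2.707, 'z': np.float64(104.2)}
```

View pics/c2.png

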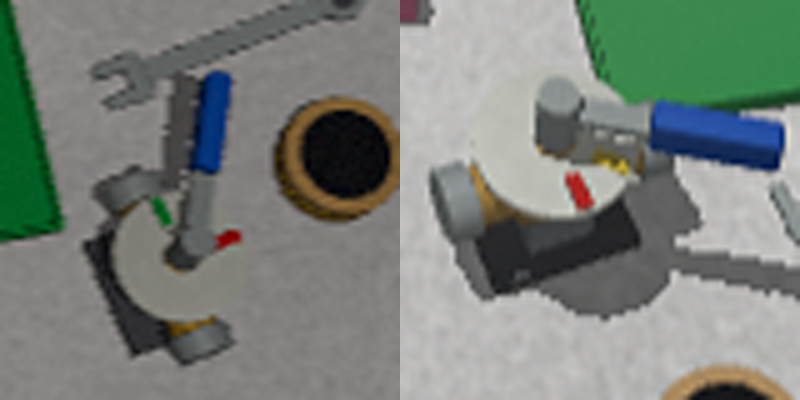

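View pics/c1.png

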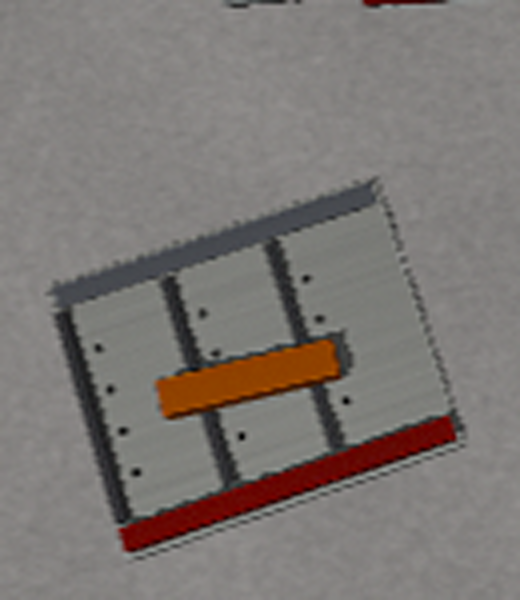

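Crop views: the sleeve stands between the red mark (crop 230,238) and the green mark (160,210), so the valve is part-open. The three fences are on the left (+y) side of their lanes, with the stop at plate -x. Next I'll measure the valve axis and the fences.

Run:
```python
from h import *
f=cv2.imread("pics/top0.png");P=np.load("top0.npy");M=masks(f)
hsv=cv2.cvtColor(f,cv2.COLOR_BGR2HSV).astype(int)
def med(m,box,z=(60,85)):
    u0,v0,u1,v1=box;k=np.zeros(m.shape,bool);k[v0:v1,u0:u1]=1
    k&=m&(P[...,2]>z[0])&(P[...,2]<z[1]);return k.sum(),np.round(P[k].mean(0),1) if k.any() else None
B=(375,165,415,215)
print("red",med(((hsv[...,0]<6)|(hsv[...,0]>174))&(hsv[...,1]>130),B),"green",med(M["green"],B),"yellow",med((hsv[...,0]>18)&(hsv[...,0]<35)&(hsv[...,1]>130),B))
k=np.zeros(f.shape[:2],bool);k[165:215,375:415]=1
dm=k&(hsv[...,1]<60)&(hsv[...,2]>110)&(P[...,2]>62)&(P[...,2]<82)
c,r=cv2.minEnclosingCircle(P[dm][:,:2].astype(np.float32));print("dial",c,r,dm.sum())
# plate frame from stop
s=rect(f,P,M["red"],15,60,(165,235,270,285));y=s["yaw"];ay=np.array([np.cos(y),np.sin(y)]);ax=np.array([ay[1],-ay[0]])
O=s["c"]+88*ax;print("plate",O,"yaw",np.arctan2(ax[1],ax[0]))
Q=(P[...,:2]-O)
X,Y=Q@ax,Q@ay
fm=(abs(X)<72)&(abs(Y)<125)&(P[...,2]>20)&(P[...,2]<34)&(hsv[...,2]<85)
hst,e=np.histogram(Y[fm],np.arange(-124,126,2));print([(int(a),int(n)) for a,n in zip(e,hst) if n>3])
for y0 in(-45,30,105):
    g=fm&(abs(Y-y0)<15)
    if g.any(): p=np.polyfit(X[g],Y[g],1);print(y0,p,np.median(P[g][:,2]))
pm=(abs(X)<140)&(abs(Y)<140)&(P[...,2]>8)&(P[...,2]<22)&(hsv[...,2]>110);print("platetop z",np.median(P[pm][:,2]),np.percentile(X[pm],[1,99]),np.percentile(Y[pm],[1,99]))
m=((hsv[...,2]<45)&(P[...,2]>15)&(P[...,2]<36)).astype(np.uint8)
n,l,st,ct=cv2.connectedComponentsWithStats(m);print([(st[i].tolist(),np.round(np.nanmedian(P[l==i],0))) for i in range(1,n) if st[i,4]>60])
```

```text
red (np.int64(13), array([ 551.8, -368.4,   73.6])) green (np.int64(12), array([ 571.6, -335.7,   74.1])) yellow (np.int64(1), array([ 509. , -346. ,   60.7]))
dial (538.940673828125, -341.39959716796875) 42.30274963378906 379
plate [523.01298593 173.23718311] yaw 0.19020367320510329
[(-40, 21), (-38, 33), (-36, 30), (-34, 20), (34, 7), (36, 40), (38, 32), (40, 30), (42, 5), (110, 42), (112, 46), (114, 39), (116, 27)]
-45 [-3.58469069e-03 -3.59223321e+01] 27.47683171455469
30 [-8.84585631e-04  3.87221306e+01] 27.610370529921965
105 [-3.01548734e-03  1.13698207e+02] 27.10944926832849
platetop z 13.823561489707458 [-98.52655018  98.71868918] [-116.75440561  105.97821463]
[([287, 156, 18, 42, 370], array([636., -87.,  27.])), ([420, 162, 18, 18, 238], array([ 600., -459.,   26.])), ([89, 174, 36, 42, 214], array([635., 408.,  25.])), ([287, 210, 18, 44, 359], array([484., -64.,  27.])), ([37, 220, 16, 83, 949], array([502., 617.,  22.])), ([46, 335, 42, 60, 278], array([244., 532.,  28.])), ([299, 374, 18, 15, 82], array([102., -33.,  16.])), ([266, 380, 21, 10, 66], array([105.,  48.,  17.])), ([252, 393, 27, 25, 157], array([54., 78., 19.]))]
```

```bash
cat >> h.py <<'E'
def to(x,y,z,yaw,frm=None):
    s=manip.read_state(); p,rot=np.array(s["eef_pos"]),R.from_euler('xyz',s["eef_rot"]); yw=s["eef_rot"][2]
    if frm: p=np.array(frm[:3]);yw=frm[3];
    T=R.from_euler('xyz',[np.pi,0,yw])
    d=T.inv().apply(np.array([x,y,z])-p)/1000; t=-((yaw-yw+np.pi)%(2*np.pi)-np.pi)
    q6=np.arctan2(y,x)+np.pi/2-(yw-t)
    return np.round([*d,t],4).tolist(),"q6 %.2f"%((q6+np.pi)%(2*np.pi)-np.pi)
E
python3 - <<'E'
from h import *
print(to(608,-365,200,2.78)); print(to(608,-365,79,2.78,(608,-365,200,2.78)))
E
```

```text
([-0.6959, -0.6864, 0.0049, 0.0148], 'q6 -1.75')
([0.0, -0.0, 0.121, -0.0], 'q6 -1.75')
```

>>> move_arm(
  moves=[
    [-0.348,-0.343,0,0],
    [-0.348,-0.343,0,0],
    [-0.348,-0.343,0,0],
    [-0.348,-0.343,0,0],
    [-0.348,-0.343,0,0],
    [-0.348,-0.343,0,0],
    [-0.348,-0.343,0,0],
    [-0.348,-0.343,0,0],
    [-0.348,-0.343,0,0],
    [-0.348,-0.343,0,0],
    [-0.348,-0.343,0,0],
    [-0.348,-0.343,0,0],
  ],
  jaw=0.05,
)

```text
clock: 1.3
eef_pos: [397.6, 76.0, 205.2]
eef_rot: [-3.141, -0.001, 2.793]
wrist_force: [-0.6, -0.5, -0.8]
finger_gap: 50.1
finger_force: 0.0
```

>>> move_arm(
  moves=[
    [-0.348,-0.343,0.005,0.015],
    [-0.348,-0.343,0.005,0.015],
    [-0.348,-0.343,0.005,0.015],
    [-0.348,-0.343,0.005,0.015],
    [-0.348,-0.343,0.005,0.015],
    [-0.348,-0.343,0.005,0.015],
    [-0.348,-0.343,0.005,0.015],
    [-0.348,-0.343,0.005,0.015],
    [-0.348,-0.343,0.005,0.015],
    [-0.348,-0.343,0.005,0.015],
    [-0.348,-0.343,0.005,0.015],
    [-0.348,-0.343,0.005,0.015],
  ],
)

```text
clock: 2.5
eef_pos: [608.9, -363.0, 199.3]
eef_rot: [3.141, -0.002, 2.781]
wrist_force: [-0.3, 0.2, -0.3]
finger_gap: 50.4
finger_force: 0.0
```

>>> move_arm(
  moves=[
    [0,0,0.04,0],
    [0,0,0.08,0],
    [0,0.001,0.11,0],
    [0,0.002,0.121,0],
    [0,0.002,0.121,0],
    [0,0.002,0.121,0],
  ],
)

```text
clock: 3.1
eef_pos: [610.0, -362.2, 81.8]
eef_rot: [-3.141, 0.003, 2.781]
wrist_force: [-0.5, 0.9, 0.9]
finger_gap: 49.8
finger_force: 0.0
```

>>> move_arm(
  moves=[
    [0,0,0,0],
    [0,0,0,0],
    [0,0,0,0],
    [0,0,0,0],
    [0,0,0,0],
    [0,0,0,0],
  ],
  jaw=0,
  squeeze=20,
)

```text
clock: 3.7
eef_pos: [609.1, -363.1, 79.8]
eef_rot: [-3.141, 0.001, 2.78]
wrist_force: [0.5, -2.9, 1.8]
finger_gap: 14.8
finger_force: 20.0
```

Run:
```python
from h import *
s=manip.read_state();print(s["eef_pos"],s["eef_rot"],s["wrist_force"],s["moment"],s["finger_gap"],s["finger_force"])
f,P,c=cam("top");g,P2,_=cam("side")
cv2.imwrite("pics/v1.png",np.hstack([cv2.resize(f[140:220,360:440],(400,400)),cv2.resize(g[280:380,260:360],(400,400))]))
# arc in current tool frame: pivot 65 mm along tool +x (tool x points to axis)
r=65;A=np.array(s["eef_pos"][:2]);yw=s["eef_rot"][2]
for a in np.arange(0.1,1.05,0.1):
    T=R.from_euler('xyz',[np.pi,0,yw]); piv=np.array([r,0]); # tool frame, +turn = cw from above
    d=piv-r*np.array([np.cos(a),np.sin(a)]); print(round(a,2),np.round(d/1000,4))
```

```text
[ 609.10198032 -363.06299104   79.77920117] [-3.14094921e+00  7.78725151e-04  2.77979976e+00] [ 0.53468328 -2.85466091  1.7610648 ] [-0.61965589 -0.02009487  0.2828208 ] 14.779864631290078 20.01565365702845
0.1 [ 0.0003 -0.0065]
0.2 [ 0.0013 -0.0129]
0.3 [ 0.0029 -0.0192]
0.4 [ 0.0051 -0.0253]
0.5 [ 0.008  -0.0312]
0.6 [ 0.0114 -0.0367]
0.7 [ 0.0153 -0.0419]
0.8 [ 0.0197 -0.0466]
0.9 [ 0.0246 -0.0509]
1.0 [ 0.0299 -0.0547]
```

View pics/v1.png

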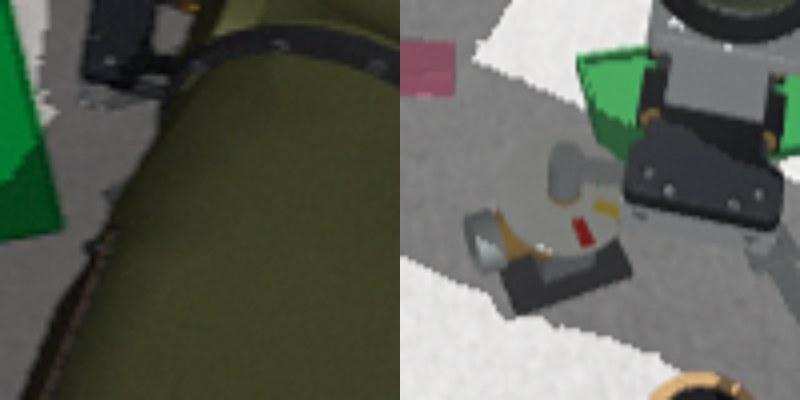

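The sleeve is gripped (gap 14.8 mm), so I'll turn it clockwise to shut.

>>> move_arm(
  moves=[
    [0.0003,-0.0065,0,0.1],
    [0.0013,-0.0129,0,0.2],
    [0.0029,-0.0192,0,0.3],
    [0.0051,-0.0253,0,0.4],
    [0.008,-0.0312,0,0.5],
    [0.0114,-0.0367,0,0.6],
    [0.0153,-0.0419,0,0.7],
    [0.0197,-0.0466,0,0.8],
    [0.0246,-0.0509,0,0.9],
    [0.0272,-0.0529,0,0.95],
    [0.0272,-0.0529,0,0.95],
  ],
)

```text
clock: 4.9
eef_pos: [564.4, -406.5, 80.0]
eef_rot: [3.141, 0.007, 1.826]
wrist_force: [3.0, -27.2, -4.1]
finger_gap: 14.2
finger_force: 20.2
```

Run:
```python
from h import *
s=manip.read_state();print(s["eef_pos"],s["eef_rot"],s["wrist_force"],s["moment"],s["finger_gap"])
g,P2,_=cam("side")
cv2.imwrite("pics/v2.png",cv2.resize(g[280:380,260:360],(400,400)))
```

```text
[ 564.38172292 -406.54239783   80.01917536] [3.14097696 0.00731655 1.82595961] [  2.98253273 -27.19305469  -4.06206799] [-4.90494766 -0.34711393  0.31191726] 14.219575165530895
```

View pics/v2.png

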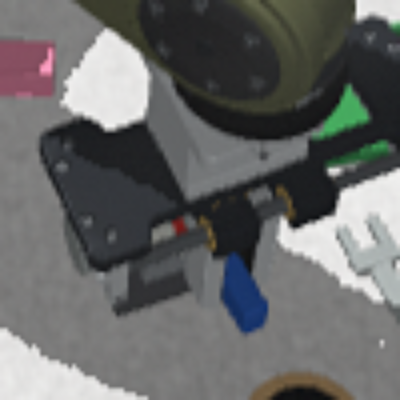

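>>> move_arm(
  moves=[
    [-0.001,-0.002,0,0.03],
    [-0.002,-0.004,0,0.06],
    [-0.002,-0.006,0,0.09],
    [-0.002,-0.006,0,0.09],
  ],
)

```text
clock: 5.35
eef_pos: [559.1, -408.1, 79.9]
eef_rot: [3.141, 0.004, 1.738]
wrist_force: [-2.0, -13.8, -0.2]
finger_gap: 14.3
finger_force: 20.2
```

Run:
```python
from h import *
s=manip.read_state();print(s["eef_pos"],s["eef_rot"],s["wrist_force"],s["moment"],s["finger_gap"])
```

```text
[ 559.08357594 -408.10912466   79.94663239] [3.14144016 0.0036501  1.73776523] [ -1.98914906 -13.75619701  -0.24505113] [-2.69836151  0.43678078  0.35023332] 14.347033718432119
```

>>> move_arm(
  moves=[
    [0,0,0,0],
    [0,0,0,0],
    [0,0,0,0],
    [0,0,-0.05,0],
    [0,0,-0.1,0],
    [0,0,-0.12,0],
    [0,0,-0.12,0],
  ],
  jaw=0.05,
)

```text
clock: 6.05
eef_pos: [560.6, -406.3, 203.5]
eef_rot: [3.137, 0.004, 1.74]
wrist_force: [0.9, 0.1, -0.4]
finger_gap: 49.8
finger_force: 0.0
```

Run:
```python
from h import *
s=manip.read_state();print(s["eef_pos"],s["eef_rot"])
print(to(508,173,200,1.649))
```

```text
[ 560.59562345 -406.25010399  203.48245379] [3.13749448 0.00426375 1.74016578]
([0.5798, 0.0458, 0.0035, 0.0912], 'q6 0.25')
```

>>> move_arm(
  moves=[
    [0.58,0.046,0.004,0.091],
    [0.58,0.046,0.004,0.091],
    [0.58,0.046,0.004,0.091],
    [0.58,0.046,0.004,0.091],
    [0.58,0.046,0.004,0.091],
    [0.58,0.046,0.004,0.091],
    [0.58,0.046,0.004,0.091],
    [0.58,0.046,0.004,0.091],
    [0.58,0.046,0.004,0.091],
    [0.58,0.046,0.004,0.091],
    [0.58,0.046,0.004,0.091],
    [0.58,0.046,0.004,0.091],
  ],
)

```text
clock: 7.25
eef_pos: [505.9, 176.5, 193.9]
eef_rot: [-3.139, 0.0, 1.651]
wrist_force: [0.4, -0.2, -0.2]
finger_gap: 50.0
finger_force: 0.0
```

Run:
```python
from h import *
s=manip.read_state();print(s["eef_pos"],s["eef_rot"])
f,P,c=cam("top");M=masks(f);print("h",rect(f,P,M["blue"],70,130,(380,140,440,215)),"tray",rect(f,P,M["green"],-5,30,(325,130,380,195)))
g,Q,_=cam("side");N=masks(g);print("hs",rect(g,Q,N["blue"],70,130,(270,300,360,380)))
h=cv2.cvtColor(g,cv2.COLOR_BGR2HSV)
cv2.imwrite("pics/v3.png",np.hstack([cv2.resize(f[140:220,360:440],(400,400)),cv2.resize(g[280:380,260:360],(400,400))]))
```

```text
[505.918168   176.51865461 193.9488207 ] [-3.13928068e+00  2.05987953e-05  1.65075633e+00]
h {'n': 107, 'c': array([ 560.1, -404.6]), 'size': array([13.3, 55. ]), 'yaw': 1.782, 'z': np.float64(106.7)} tray {'n': 1572, 'c': array([ 660.2, -252.8]), 'size': array([ 86.4, 156.8]), 'yaw': 0.041, 'z': np.float64(6.2)}
hs {'n': 238, 'c': array([ 558.6, -410.8]), 'size': array([13.6, 53. ]), 'yaw': 1.785, 'z': np.float64(105.1)}
```

View pics/v3.png

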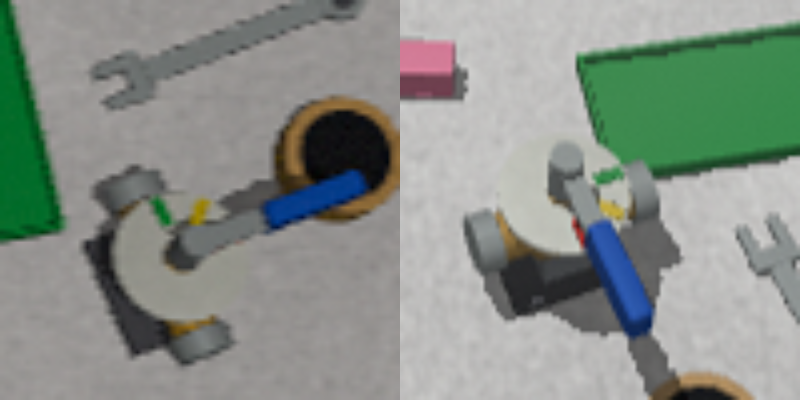

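Run:
```python
from h import *
for n,B in(("top",(375,165,415,215)),("side",(285,305,345,365))):
    f,P,c=cam(n);h=cv2.cvtColor(f,cv2.COLOR_BGR2HSV).astype(int);H,S,V=h[...,0],h[...,1],h[...,2]
    k=np.zeros(H.shape,bool);k[B[1]:B[3],B[0]:B[2]]=1;k&=(P[...,2]>64)&(P[...,2]<80)
    for nm,m in(("red",((H<8)|(H>172))&(S>120)),("yel",(H>20)&(H<36)&(S>120)),("grn",(H>45)&(H<85)&(S>100))):
        q=P[k&m]
        if len(q)>2:
            p=q.mean(0);d=p[:2]-[546.2,-343];print(n,nm,len(q),np.round(p,1),"r %.1f ang %.3f"%(np.hypot(*d),np.arctan2(d[1],d[0])))
    w=k&(S<50)&(V>140);print("dial z",np.median(P[w][:,2]),w.sum())
```

```text
top yel 14 [ 568.3 -356.2   73.1] r 25.8 ang -0.537
top grn 13 [ 572.4 -335.9   73.3] r 27.1 ang 0.264
dial z 72.34665570344157 344
side red 8 [ 547.6 -369.5   73.2] r 26.6 ang -1.517
side yel 15 [ 568.  -359.3   72.3] r 27.2 ang -0.643
side grn 16 [ 570.1 -339.4   72.7] r 24.2 ang 0.151
dial z 71.39374223291077 497
```

>>> move_arm(
  moves=[
    [-0.004,0.002,0.05,0],
    [-0.004,0.002,0.1,0],
    [-0.004,0.002,0.14,0],
    [-0.004,0.002,0.16,0],
    [-0.004,0.002,0.168,0],
    [-0.004,0.002,0.168,0],
    [-0.004,0.002,0.168,0],
  ],
)

```text
clock: 8.15
eef_pos: [510.4, 169.4, 28.6]
eef_rot: [3.14, -0.0, 1.648]
wrist_force: [-0.3, -0.3, 0.0]
finger_gap: 50.1
finger_force: 0.0
```

>>> move_arm(
  moves=[
    [0,0,0,0],
    [0,0,0,0],
    [0,0,0,0],
    [0,0,0,0],
    [0,0,0,0],
    [0,0,-0.03,0],
    [0,0,-0.07,0],
    [0,0,-0.1,0],
    [0,0,-0.12,0],
    [0,0,-0.12,0],
  ],
  jaw=0.01,
  squeeze=30,
)

```text
clock: 9.15
eef_pos: [510.8, 170.1, 149.9]
eef_rot: [3.137, -0.001, 1.649]
wrist_force: [0.3, 0.1, -2.2]
finger_gap: 25.0
finger_force: 30.0
```

Run:
```python
from h import *
s=manip.read_state();print(s["eef_pos"],s["eef_rot"],s["finger_gap"])
print(to(658,-255,146,0.045)); print(to(658,-255,146,0.045+np.pi))
```

```text
[510.77365806 170.06032801 149.89836017] [ 3.13701099e+00 -8.14562477e-04  1.64885989e+00] 25.00534928811334
([-0.4352, 0.1136, 0.0039, 1.6039], 'q6 1.16')
([-0.4352, 0.1136, 0.0039, -1.5377], 'q6 -1.99')
```

>>> move_arm(
  moves=[
    [-0.436,0.113,0.004,1.604],
    [-0.436,0.113,0.004,1.604],
    [-0.436,0.113,0.004,1.604],
    [-0.436,0.113,0.004,1.604],
    [-0.436,0.113,0.004,1.604],
    [-0.436,0.113,0.004,1.604],
    [-0.436,0.113,0.004,1.604],
    [-0.436,0.113,0.004,1.604],
    [-0.436,0.113,0.004,1.604],
    [-0.436,0.113,0.004,1.604],
    [-0.436,0.113,0.004,1.604],
    [-0.436,0.113,0.004,1.604],
  ],
)

```text
clock: 10.35
eef_pos: [655.8, -256.3, 140.9]
eef_rot: [-3.14, 0.003, 0.043]
wrist_force: [0.7, 0.9, -1.1]
finger_gap: 24.8
finger_force: 30.0
```

>>> move_arm(
  moves=[
    [0,0,0,0],
    [0,0,0,0],
    [0,0,0,0],
  ],
)

```text
clock: 10.65
eef_pos: [656.4, -255.9, 143.4]
eef_rot: [-3.142, 0.0, 0.047]
wrist_force: [0.3, 0.3, -1.9]
finger_gap: 24.7
finger_force: 30.0
```

Run:
```python
from h import *
s=manip.read_state();print(s["eef_pos"],s["eef_rot"],s["finger_gap"],to(659.5,-255,10,0.045))
for n in("top","side"):
    f,P,c=cam(n);M=masks(f);print(rect(f,P,M["orange"],60,220))
```

```text
[ 656.35314566 -255.85451873  143.35932748] [-3.14159013e+00  6.24129559e-06  4.67035673e-02] 24.654544462481024 ([0.0032, -0.0007, 0.1334, 0.0017], 'q6 1.16')
None
{'n': 23, 'c': array([ 607. , -264.2]), 'size': array([14.3, 16.3]), 'yaw': 3.094, 'z': np.float64(166.1)}
```

>>> move_arm(
  moves=[
    [0.002,0,0.05,0],
    [0.002,0,0.09,0],
    [0.002,0,0.115,0],
    [0.002,0,0.127,0],
    [0.002,0,0.133,0],
    [0.002,0,0.136,0],
    [0.002,0,0.136,0],
  ],
)

```text
clock: 11.45
eef_pos: [658.9, -256.3, 8.6]
eef_rot: [3.141, -0.002, 0.045]
wrist_force: [-0.1, -0.4, -1.3]
finger_gap: 24.9
finger_force: 30.0
```

>>> move_arm(
  moves=[
    [0,0,0.0015,0],
    [0,0,0.003,0],
    [0,0,0.003,0],
    [0,0,0.003,0],
  ],
)

```text
clock: 11.85
eef_pos: [658.9, -256.3, 5.9]
eef_rot: [3.141, -0.002, 0.045]
wrist_force: [-1.4, 0.0, 4.7]
finger_gap: 24.9
finger_force: 30.0
```

>>> move_arm(
  moves=[
    [0,0,0,0],
    [0,0,0,0],
    [0,0,0,0],
    [0,0,0,0],
    [0,0,-0.04,0],
    [0,0,-0.09,0],
    [0,0,-0.14,0],
    [0,0,-0.19,0],
    [0,0,-0.19,0],
  ],
  jaw=0.044,
)

```text
clock: 12.75
eef_pos: [660.4, -256.9, 203.2]
eef_rot: [3.136, -0.011, 0.045]
wrist_force: [0.5, 0.6, 0.1]
finger_gap: 44.2
finger_force: 0.0
```

Run:
```python
from h import *
print(to(484,-68,150,-0.38),to(484,-68,150,2.762))
print(to(637.5,-91.5,150,.085),to(637.5,-91.5,150,.085+np.pi))
```

```text
([-0.1677, -0.1966, 0.0532, 0.4249], 'q6 1.81') ([-0.1677, -0.1966, 0.0532, -2.7171], 'q6 -1.33')
([-0.0154, -0.1663, 0.0532, -0.0401], 'q6 1.34') ([-0.0154, -0.1663, 0.0532, 3.1015], 'q6 -1.80')
```

Run:
```python
from h import *
f,P,c=cam("top");M=masks(f);print("b1",rect(f,P,M["black"],5,45,(280,145,312,205)),"b2",rect(f,P,M["black"],5,45,(280,203,312,260)),"or",rect(f,P,M["orange"],5,60))
g,Q,_=cam("side");N=masks(g);print("b1",rect(g,Q,N["black"],5,45,(290,235,345,270)),"b2",rect(g,Q,N["black"],5,45,(230,235,290,270)),"or",rect(g,Q,N["orange"],5,60))
```

```text
b1 {'n': 378, 'c': array([638.4, -88.7]), 'size': array([ 28.5, 118.8]), 'yaw': 0.088, 'z': np.float64(26.8)} b2 {'n': 381, 'c': array([487.1, -66. ]), 'size': array([ 24.9, 124.1]), 'yaw': 2.759, 'z': np.float64(26.2)} or None
b1 {'n': 451, 'c': array([636.7, -93.9]), 'size': array([ 26.1, 118.2]), 'yaw': 0.07, 'z': np.float64(23.8)} b2 {'n': 472, 'c': array([484.1, -69.4]), 'size': array([ 26.1, 119.9]), 'yaw': 2.763, 'z': np.float64(23.9)} or {'n': 24, 'c': array([ 709. , -265.5]), 'size': array([ 9.7, 23.9]), 'yaw': 0.423, 'z': np.float64(14.2)}
```

>>> move_arm(
  moves=[
    [-0.0155,-0.166,0.053,-0.035],
    [-0.0155,-0.166,0.053,-0.035],
    [-0.0155,-0.166,0.053,-0.035],
    [-0.0155,-0.166,0.053,-0.035],
    [-0.0155,-0.166,0.053,-0.035],
    [-0.0155,-0.166,0.053,-0.035],
    [-0.0155,-0.166,0.1,-0.035],
    [-0.0155,-0.166,0.15,-0.035],
    [-0.0155,-0.166,0.18,-0.035],
    [-0.0155,-0.166,0.192,-0.035],
    [-0.0155,-0.166,0.195,-0.035],
    [-0.0155,-0.166,0.195,-0.035],
  ],
  jaw=0.055,
)

```text
clock: 14.05
eef_pos: [635.8, -92.3, 0.5]
eef_rot: [3.141, -0.0, 0.079]
wrist_force: [-0.0, 0.7, 0.8]
finger_gap: 54.8
finger_force: 0.0
```

>>> move_arm(
  moves=[
    [0,0,0.002,0],
    [0,0,0.002,0],
    [0,0,0.002,0],
    [0,0,0.002,0],
    [0,0,0.002,0],
    [0,0,0.002,0],
    [0,0,-0.03,0],
    [0,0,-0.08,0],
    [0,0,-0.12,0],
    [0,0,-0.13,0],
    [0,0,-0.13,0],
  ],
  jaw=0.01,
  squeeze=30,
)

```text
clock: 15.15
eef_pos: [636.3, -91.8, 131.6]
eef_rot: [3.141, -0.004, 0.079]
wrist_force: [-0.1, -0.1, -0.0]
finger_gap: 25.1
finger_force: 30.0
```

Run:
```python
from h import *
ax=np.array([np.cos(.19),np.sin(.19)]);ay=np.array([-ax[1],ax[0]]);O=np.array([523,173.2])
for n in("top","side"):
    f,P,c=cam(n);h=cv2.cvtColor(f,cv2.COLOR_BGR2HSV).astype(int)
    X,Y=(P[...,:2]-O)@ax,(P[...,:2]-O)@ay;Z=P[...,2]
    off={"top":1.5,"side":-1.2}[n]
    s=(abs(Y)<130)&(abs(X+88)<20)&(Z-off>30)&(Z-off<37)
    print(n,"stop n",s.sum(),"X",np.percentile(X[s],[3,97]),"Y",np.percentile(Y[s],[1,99]),"z",np.median(Z[s]))
    if s.sum()>20:
        r=cv2.minAreaRect(P[s][:,:2].astype(np.float32));print(r)
    for y0 in(-36,38.7,113.7):
        g=(abs(X)<70)&(abs(Y-y0)<12)&(Z-off>23.5)&(Z-off<29)&(h[...,2]<100)
        if g.sum()>10: print(y0,g.sum(),np.percentile(Y[g],[5,50,95]),np.polyfit(X[g],Y[g],1)[0])
```

```text
top stop n 477 X [-95.41803208 -80.04676959] Y [-112.72360913  114.74239161] z 35.479700247940855
((436.5584716796875, 157.98529052734375), (16.211854934692383, 231.6224365234375), 10.728397369384766)
-36 98 [-38.80219505 -35.87851842 -32.97659665] -0.0032627667076283806
38.7 100 [36.15341897 39.02607587 42.02815673] -0.0006477419731515155
113.7 108 [111.00498798 113.96976088 116.8591681 ] -0.003487888083896503
side stop n 233 X [-98.05977476 -82.39516698] Y [-117.73589481  111.72098301] z 33.80411972144623
((435.0858154296875, 153.32720947265625), (16.425432205200195, 234.17733764648438), 10.532638549804688)
-36 56 [-44.27644533 -41.07975526 -38.04717977] -0.01253644821799549
38.7 47 [30.50045991 33.46898189 35.60654232] -0.00135694377456394
113.7 39 [105.30446192 107.64770209 111.53823536] -0.014871610217604195
```

```bash
cat >> h.py <<'E'
PY=0.186; O=np.array([522.3,172.0]); ax=np.array([np.cos(PY),np.sin(PY)]);ay=np.array([-ax[1],ax[0]])
def pw(x,y): return O+x*ax+y*ay
def wp(p): d=np.array(p[:2])-O; return np.round([d@ax,d@ay],1)
E
python3 -c "
from h import *
print(to(*pw(-10,-75),132,PY),pw(-10,-75))"
```

```text
([-0.0934, -0.1957, -0.0039, -0.1067], 'q6 1.57') [526.3421852   96.44432027]
```

>>> move_arm(
  moves=[
    [-0.0934,-0.1957,0,-0.107],
    [-0.0934,-0.1957,0,-0.107],
    [-0.0934,-0.1957,0,-0.107],
    [-0.0934,-0.1957,0,-0.107],
    [-0.0934,-0.1957,0,-0.107],
    [-0.0934,-0.1957,0,-0.107],
    [-0.0934,-0.1957,0.04,-0.107],
    [-0.0934,-0.1957,0.08,-0.107],
    [-0.0934,-0.1957,0.095,-0.107],
    [-0.0934,-0.1957,0.1,-0.107],
    [-0.0934,-0.1957,0.1,-0.107],
    [-0.0934,-0.1957,0.1,-0.107],
  ],
)

```text
clock: 16.45
eef_pos: [527.5, 96.3, 30.2]
eef_rot: [3.141, -0.001, 0.186]
wrist_force: [0.6, -0.5, -0.4]
finger_gap: 24.9
finger_force: 30.0
```

Run:
```python
from h import *
s=manip.read_state();print(s["eef_pos"],s["eef_rot"],s["finger_gap"],wp(s["eef_pos"]))
f,P,c=cam("top");g,Q,_=cam("side")
cv2.imwrite("pics/p1.png",np.hstack([cv2.resize(f[160:290,150:310],(400,325)),cv2.resize(g[140:270,200:360],(400,325))]))
```

```text
[527.4865016   96.25534864  30.18572551] [ 3.14145309e+00 -1.16707114e-03  1.86196087e-01] 24.89259790230654 [ -8.9 -75.4]
```

View pics/p1.png

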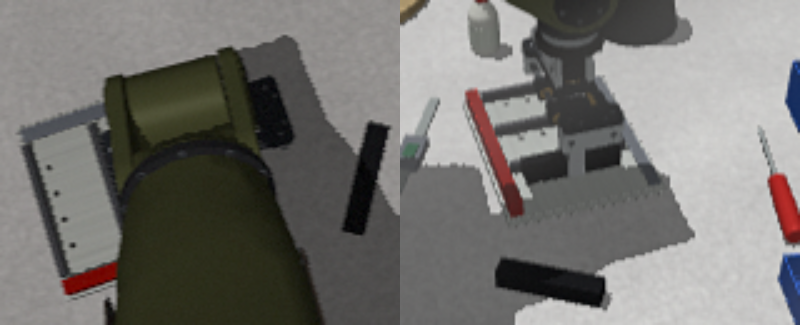

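The bar hangs over the outer (−y) lane, parallel to the fences. Next I'll lower it and let go.

>>> move_arm(
  moves=[
    [0,0,0.006,0],
    [0,0,0.011,0],
    [0,0,0.014,0],
    [0,0,0.016,0],
    [0,0,0.016,0],
    [0,0,0.016,0],
  ],
)

```text
clock: 17.15
eef_pos: [526.8, 96.7, 13.5]
eef_rot: [3.142, -0.0, 0.187]
wrist_force: [-0.3, -0.2, -0.3]
finger_gap: 24.9
finger_force: 30.0
```

>>> move_arm(
  moves=[
    [0,0,0,0],
    [0,0,0,0],
    [0,0,0,0],
    [0,0,-0.03,0],
    [0,0,-0.06,0],
    [0,0,-0.06,0],
  ],
  jaw=0.04,
)

```text
clock: 17.75
eef_pos: [528.6, 97.0, 77.2]
eef_rot: [3.141, -0.006, 0.187]
wrist_force: [-0.1, 0.8, -0.2]
finger_gap: 40.1
finger_force: 0.0
```

```bash
python3 -c "
from h import *
print(to(*pw(-9,-107),77,PY+np.pi/2),wp(manip.read_state()['eef_pos']))"
```

```text
([-0.0013, 0.0321, 0.0002, -1.5699], 'q6 -0.06') [ -7.7 -74.9]
```

>>> move_arm(
  moves=[
    [-0.001,0.032,0,-1.57],
    [-0.001,0.032,0,-1.57],
    [-0.001,0.032,0,-1.57],
    [-0.001,0.032,0,-1.57],
    [-0.001,0.032,0,-1.57],
    [-0.001,0.032,0,-1.57],
    [-0.001,0.032,0,-1.57],
    [-0.001,0.032,0,-1.57],
    [-0.001,0.032,0,-1.57],
    [-0.001,0.032,0,-1.57],
    [-0.001,0.032,0,-1.57],
    [-0.001,0.032,0,-1.57],
  ],
  jaw=0.06,
)

```text
clock: 18.95
eef_pos: [531.4, 65.1, 72.9]
eef_rot: [-3.141, -0.0, 1.758]
wrist_force: [-0.1, 0.1, 0.1]
finger_gap: 59.9
finger_force: 0.0
```

>>> move_arm(
  moves=[
    [0,0,0.03,0],
    [0,0,0.05,0],
    [0,0,0.06,0],
    [0,0,0.06,0],
    [0.006,0,0.06,0],
    [0.011,0,0.06,0],
    [0.014,0,0.06,0],
    [0.017,0,0.06,0],
    [0.02,0,0.06,0],
    [0.023,0,0.06,0],
    [0.026,0,0.06,0],
    [0.028,0,0.06,0],
  ],
)

```text
clock: 20.15
eef_pos: [526.4, 92.8, 13.5]
eef_rot: [3.142, 0.0, 1.757]
wrist_force: [0.1, -1.2, 0.9]
finger_gap: 60.5
finger_force: 0.5
```

```bash
python3 -c "
from h import *
s=manip.read_state();print(wp(s['eef_pos']),s['eef_rot'],R.from_euler('z',-PY).apply(s['wrist_force']))"
```

```text
[-10.6 -78.6] [3.14158307e+00 3.44154013e-05 1.75687305e+00] [-0.13898975 -1.18556754  0.94384189]
```

>>> move_arm(
  moves=[
    [0.001,0,-0.003,0],
    [0.002,0,-0.003,0],
    [0.003,0,-0.003,0],
    [0.004,0,-0.003,0],
    [0.005,0,-0.003,0],
    [0.005,0,-0.003,0],
  ],
)

```text
clock: 20.75
eef_pos: [526.0, 96.0, 16.7]
eef_rot: [3.141, 0.003, 1.757]
wrist_force: [1.1, -13.5, 3.2]
finger_gap: 59.9
finger_force: 7.1
```

>>> move_arm(
  moves=[
    [0.001,0,0,0],
    [0.002,0,0,0],
    [0.002,0,0,0],
  ],
)

```text
clock: 21.05
eef_pos: [526.0, 96.1, 16.8]
eef_rot: [3.141, 0.005, 1.757]
wrist_force: [3.1, -29.6, 4.8]
finger_gap: 60.2
finger_force: 14.7
```

>>> move_arm(
  moves=[
    [-0.012,0,0,0],
    [-0.012,0,-0.025,0],
    [-0.012,0,-0.06,0],
    [-0.012,0,-0.06,0],
    [0.018,0.045,-0.06,0],
    [0.018,0.088,-0.06,0],
    [0.018,0.088,-0.06,0],
    [0.018,0.088,-0.06,0],
    [0.018,0.088,-0.03,0],
    [0.018,0.088,-0.003,0],
    [0.018,0.088,-0.003,0],
    [0.018,0.088,-0.003,0],
  ],
  jaw=0,
  squeeze=15,
)

```text
clock: 22.25
eef_pos: [607.6, 133.1, 19.7]
eef_rot: [-3.141, -0.0, 1.756]
wrist_force: [-0.2, 1.0, 0.2]
finger_gap: 0.4
finger_force: 0.0
```

```bash
python3 -c "
from h import *
s=manip.read_state();print(wp(s['eef_pos']),s['eef_pos'][2],s['eef_rot'],s['finger_gap'])
g,Q,_=cam('side');cv2.imwrite('pics/p2.png',cv2.resize(g[140:270,200:360],(640,520)))"
```

```text
[ 76.7 -54. ] 19.670260313355534 [-3.14086842e+00 -1.49414829e-04  1.75649659e+00] 0.43296754092790035
```

View pics/p2.png

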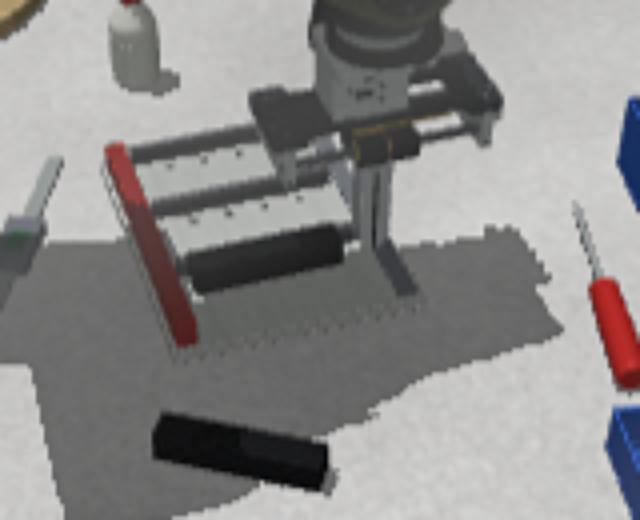

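The bar lies along the outer fence with a small gap to the red stop (crop about 190,270). The fingers are beyond its far end, so I'll push it to the stop.

>>> move_arm(
  moves=[
    [0,-0.005,0,0],
    [0,-0.009,0,0],
    [0,-0.012,0,0],
    [0,-0.015,0,0],
    [0,-0.017,0,0],
    [0,-0.019,0,0],
    [0,-0.021,0,0],
    [0,-0.022,0,0],
    [0,-0.023,0,0],
    [0,-0.023,0,0],
  ],
)

```text
clock: 23.3
eef_pos: [585.6, 129.2, 19.4]
eef_rot: [-3.141, -0.0, 1.757]
wrist_force: [0.3, 0.3, 0.1]
finger_gap: 0.3
finger_force: 0.1
```

>>> move_arm(
  moves=[
    [0,-0.001,0,0],
    [0,-0.002,0,0],
    [0,-0.003,0,0],
    [0,-0.004,0,0],
    [0,-0.004,0,0],
  ],
)

```text
clock: 23.8
eef_pos: [582.1, 128.5, 19.7]
eef_rot: [3.14, 0.0, 1.757]
wrist_force: [3.7, 0.8, 0.2]
finger_gap: 0.9
finger_force: 1.9
```

>>> move_arm(
  moves=[
    [0,-0.001,0,0],
    [0,-0.002,0,0],
    [0,-0.003,0,0],
    [0,-0.003,0,0],
  ],
)

```text
clock: 24.2
eef_pos: [582.1, 128.4, 21.2]
eef_rot: [3.133, 0.0, 1.757]
wrist_force: [16.8, 2.8, 0.3]
finger_gap: 0.6
finger_force: 9.2
```

```bash
python3 -c "
from h import *
s=manip.read_state();print(wp(s['eef_pos']))
f,P,_=cam('side');d=P[...,:2]-O;X,Y=d@ax,d@ay
for n in('side','top'):
    f,P,_=cam(n);M=masks(f);d=P[...,:2]-O;X,Y=d@ax,d@ay
    m=M['black']&(P[...,2]>33)&(P[...,2]<42)&(abs(Y+55)<30)&(abs(X)<90)
    print(n,m.sum(),np.percentile(X[m],[2,98]),np.percentile(Y[m],[2,98])) if m.any() else 0"
```

```text
[ 50.7 -53.9]
side 210 [-79.03953355  37.48850662] [-67.99194867 -45.7529148 ]
```

>>> move_arm(
  moves=[
    [0,0.012,0,0],
    [0,0.012,0,0],
    [0,0.012,-0.04,0],
    [0,0.012,-0.09,0],
    [0,0.012,-0.13,0],
    [0,0.012,-0.13,0],
  ],
)

```text
clock: 24.95
eef_pos: [592.1, 130.4, 155.1]
eef_rot: [3.134, 0.0, 1.757]
wrist_force: [0.9, 0.5, 0.3]
finger_gap: 0.6
finger_force: 0.0
```

```bash
python3 -c "
from h import *
for n,b in(('top',(270,180,340,280)),('side',(210,225,310,290))):
    f,P,_=cam(n);M=masks(f);print(rect(f,P,M['black'],5,45,b))
print(to(484.5,-68,130,2.762))"
```

```text
{'n': 386, 'c': array([485.6, -64.1]), 'size': array([ 26.3, 120.3]), 'yaw': 2.748, 'z': np.float64(26.4)}
{'n': 478, 'c': array([483.7, -69.7]), 'size': array([ 27.3, 120.7]), 'yaw': 2.748, 'z': np.float64(23.9)}
([-0.1751, -0.1405, 0.0195, -1.0052], 'q6 -1.33')
```

>>> move_arm(
  moves=[
    [-0.174,-0.1405,0.02,-1.0],
    [-0.174,-0.1405,0.02,-1.0],
    [-0.174,-0.1405,0.02,-1.0],
    [-0.174,-0.1405,0.02,-1.0],
    [-0.174,-0.1405,0.02,-1.0],
    [-0.174,-0.1405,0.02,-1.0],
    [-0.174,-0.1405,0.02,-1.0],
    [-0.174,-0.1405,0.06,-1.0],
    [-0.174,-0.1405,0.1,-1.0],
    [-0.174,-0.1405,0.13,-1.0],
    [-0.174,-0.1405,0.14,-1.0],
    [-0.174,-0.1405,0.14,-1.0],
  ],
  jaw=0.055,
)

```text
clock: 26.25
eef_pos: [483.4, -66.6, 7.8]
eef_rot: [-3.141, -0.004, 2.757]
wrist_force: [-0.3, -0.6, 0.4]
finger_gap: 55.2
finger_force: 0.0
```

```bash
python3 -c "
from h import *
s=manip.read_state();print(s['eef_pos'],s['eef_rot'],to(484.5,-67.5,4,2.75))"
```

```text
[483.36107727 -66.57892248   7.83839033] [-3.14085164 -0.00407822  2.75680905] ([-0.0014, -0.0004, 0.0038, 0.0068], 'q6 -1.32')
```

>>> move_arm(
  moves=[
    [0,0,0.003,0],
    [0,0,0.003,0],
    [0,0,0.003,0],
    [0,0,0.003,0],
    [0,0,0.003,0],
    [0,0,0.003,0],
    [0,0,-0.03,0],
    [0,0,-0.08,0],
    [0,0,-0.12,0],
    [0,0,-0.13,0],
    [0,0,-0.13,0],
    [0,0,-0.13,0],
  ],
  jaw=0.01,
  squeeze=30,
)

```text
clock: 27.45
eef_pos: [484.1, -66.7, 138.0]
eef_rot: [-3.141, -0.002, 2.757]
wrist_force: [-0.6, 0.6, -1.0]
finger_gap: 24.9
finger_force: 30.0
```

```bash
python3 -c "
from h import *
s=manip.read_state();print(s['eef_pos'],s['eef_rot'],s['finger_gap'],to(*pw(-10,-6),130,PY+np.pi))"
```

```text
[484.09843322 -66.73258694 137.96941077] [-3.14127715e+00 -1.93772353e-03  2.75676095e+00] 24.860004320226764 ([0.0594, 0.2252, 0.008, -0.5708], 'q6 -1.45')
```

>>> move_arm(
  moves=[
    [0.0594,0.2252,0,-0.571],
    [0.0594,0.2252,0,-0.571],
    [0.0594,0.2252,0,-0.571],
    [0.0594,0.2252,0,-0.571],
    [0.0594,0.2252,0,-0.571],
    [0.0594,0.2252,0,-0.571],
    [0.0594,0.2252,0,-0.571],
    [0.0594,0.2252,0.04,-0.571],
    [0.0594,0.2252,0.08,-0.571],
    [0.0594,0.2252,0.085,-0.571],
    [0.0594,0.2252,0.085,-0.571],
    [0.0594,0.2252,0.085,-0.571],
  ],
)

```text
clock: 28.65
eef_pos: [515.1, 163.9, 56.1]
eef_rot: [3.142, 0.002, -2.956]
wrist_force: [0.1, 0.3, -1.5]
finger_gap: 24.9
finger_force: 30.0
```

```bash
python3 -c "
from h import *
s=manip.read_state();print(s['eef_pos'],s['eef_rot'],s['finger_gap'],to(*pw(-9,2.5),18,PY+np.pi))
f,P,_=cam('side');M=masks(f);d=P[...,:2]-O;X,Y=d@ax,d@ay
for a,b,z in((-85,-30,30),(-30,60,55)):
    m=M['black']&(P[...,2]>z)&(P[...,2]<z+40)&(Y>a)&(Y<b)&(abs(X)<110)
    print(m.sum(),np.percentile(X[m],[2,98]),np.percentile(Y[m],[2,98]),np.percentile(P[m][:,2],[2,50,98]))
cv2.imwrite('pics/p3.png',cv2.resize(f[140:270,200:360],(640,520)))"
```

```text
[515.1244318  163.85011902  56.0816139 ] [ 3.14152489e+00  1.90776437e-03 -2.95616124e+00] 24.945488999421585 ([0.0004, 0.0092, 0.0381, -0.0006], 'q6 -1.43')
244 [-80.05794537  35.96585485] [-67.7356387  -44.80325503] [30.7541822  36.66542347 39.74684235]
207 [-67.85187381  47.90839511] [-21.74840784  -1.02611977] [55.77296397 68.35128031 76.27316384]
```

View pics/p3.png

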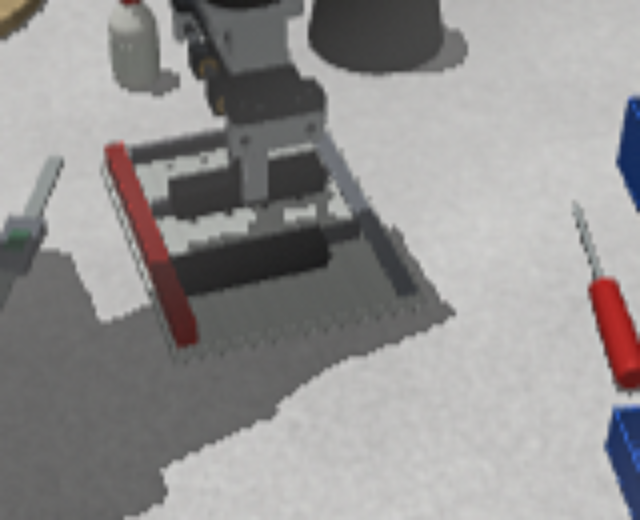

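Bar 1 is home, flush at the red stop (crop about 185,275). Bar 2 hangs level over the middle lane, so I'll lower it.

>>> move_arm(
  moves=[
    [0,0.009,0.01,0],
    [0,0.009,0.02,0],
    [0,0.009,0.028,0],
    [0,0.009,0.034,0],
    [0,0.009,0.037,0],
    [0,0.009,0.0385,0],
    [0,0.009,0.0385,0],
    [0,0.009,0.0385,0],
  ],
)

```text
clock: 29.5
eef_pos: [513.1, 173.2, 18.3]
eef_rot: [3.142, 0.001, -2.955]
wrist_force: [-14.1, -3.6, 33.2]
finger_gap: 24.8
finger_force: 30.0
```

```bash
python3 -c "
from h import *
s=manip.read_state();print(wp(s['eef_pos']),s['eef_pos'][2],s['eef_rot'],s['wrist_force'],s['finger_gap'])"
```

```text
[-8.9  2.9] 18.260440158915557 [ 3.14151852e+00  1.30748882e-03 -2.95523951e+00] [-14.07206094  -3.63908049  33.15587213] 24.773895181693835
```

>>> move_arm(
  moves=[
    [0,0,-0.001,0],
    [0,0,-0.002,0],
    [0,0,-0.002,0],
  ],
)

```text
clock: 29.8
eef_pos: [512.9, 173.1, 18.3]
eef_rot: [3.142, 0.001, -2.955]
wrist_force: [-2.3, 0.0, 7.6]
finger_gap: 24.9
finger_force: 30.0
```

```bash
python3 -c "
from h import *
s=manip.read_state();print(wp(s['eef_pos']),s['eef_pos'][2],s['wrist_force'],s['finger_gap'])
f,P,_=cam('side');M=masks(f);d=P[...,:2]-O;X,Y=d@ax,d@ay
m=M['black']&(P[...,2]>32)&(P[...,2]<45)&(Y>-25)&(Y<20)&(abs(X)<110)
print(m.sum(),np.percentile(X[m],[2,98]),np.percentile(Y[m],[2,98]),np.polyfit(X[m],P[m][:,2],1),np.median(P[m][:,2]))"
```

```text
[-9.1  2.8] 18.331236473666824 [-2.32728204  0.04129415  7.63804306] 24.85850741501486
143 [-68.79936248  46.34601217] [-12.15002364  12.54444908] [5.95984295e-04 3.68591207e+01] 36.933960328949865
```

>>> move_arm(
  moves=[
    [0,0,0,0],
    [0,0,0,0],
    [0,0,0,0],
    [0,0,-0.02,0],
    [0,0,-0.05,0],
    [0,0,-0.07,0],
    [0,0,-0.07,0],
    [0,0,-0.07,0],
  ],
  jaw=0.031,
)

```text
clock: 30.65
eef_pos: [512.4, 172.9, 87.4]
eef_rot: [-3.142, -0.0, -2.955]
wrist_force: [0.0, 0.6, -1.2]
finger_gap: 30.9
finger_force: 0.0
```

```bash
python3 -c "
from h import *
s=manip.read_state();print(s['eef_pos'],s['finger_gap'],to(*pw(-10,-22.5),85,PY+np.pi/2))
f,P,_=cam('side');M=masks(f);d=P[...,:2]-O;X,Y=d@ax,d@ay
m=M['black']&(P[...,2]>32)&(P[...,2]<45)&(Y>-25)&(Y<20)&(abs(X)<110)
print(m.sum(),np.percentile(X[m],[2,98]),np.percentile(Y[m],[2,98]),np.polyfit(X[m],P[m][:,2],1),np.median(P[m][:,2]))"
```

```text
[512.40957738 172.94776438  87.42555732] 30.910797184116667 ([0.0005, -0.0253, 0.0024, 1.571], 'q6 0.09')
132 [-64.45633916  45.98677742] [-12.13828466  12.2393753 ] [2.07362611e-02 3.63625016e+01] 36.495739230306015
```

>>> move_arm(
  moves=[
    [0,-0.025,0,1.571],
    [0,-0.025,0,1.571],
    [0,-0.025,0,1.571],
    [0,-0.025,0,1.571],
    [0,-0.025,0,1.571],
    [0,-0.025,0,1.571],
    [0,-0.025,0,1.571],
    [0,-0.025,0,1.571],
    [0,-0.025,0,1.571],
    [0,-0.025,0,1.571],
    [0,-0.025,0,1.571],
    [0,-0.025,0,1.571],
  ],
  jaw=0.06,
)

```text
clock: 31.9
eef_pos: [516.6, 148.3, 86.6]
eef_rot: [-3.139, 0.0, 1.756]
wrist_force: [0.2, -0.3, -0.5]
finger_gap: 60.1
finger_force: 0.0
```

```bash
python3 -c "
from h import *
s=manip.read_state();print(wp(s['eef_pos']),s['eef_pos'][2],s['finger_gap'],s['eef_rot'],to(*pw(-10,-22.3),17,PY+np.pi/2))"
```

```text
[-10.  -22.2] 86.60411846425981 60.129947345982956 [-3.13947116e+00  5.14664313e-05  1.75575117e+00] ([-0.0001, -0.0, 0.0696, -0.001], 'q6 0.09')
```

>>> move_arm(
  moves=[
    [0,0,0.03,0],
    [0,0,0.05,0],
    [0,0,0.062,0],
    [0,0,0.069,0],
    [0,0,0.069,0],
    [0.005,0,0.069,0],
    [0.009,0,0.069,0],
    [0.012,0,0.069,0],
    [0.015,0,0.069,0],
    [0.017,0,0.069,0],
    [0.019,0,0.069,0],
    [0.02,0,0.069,0],
  ],
)

```text
clock: 33.1
eef_pos: [513.5, 168.2, 19.0]
eef_rot: [3.141, 0.0, 1.757]
wrist_force: [0.5, -0.9, 0.7]
finger_gap: 60.2
finger_force: 0.9
```

>>> move_arm(
  moves=[
    [0.001,0,0,0],
    [0.002,0,0,0],
    [0.003,0,0,0],
    [0.003,0,0,0],
  ],
)

```text
clock: 33.5
eef_pos: [513.2, 169.9, 19.0]
eef_rot: [-3.141, 0.002, 1.757]
wrist_force: [1.3, -12.8, 3.4]
finger_gap: 59.9
finger_force: 5.9
```

>>> move_arm(
  moves=[
    [0.001,0,0,0],
    [0.002,0,0,0],
    [0.002,0,0,0],
  ],
)

```text
clock: 33.8
eef_pos: [513.2, 170.0, 19.1]
eef_rot: [-3.141, 0.005, 1.757]
wrist_force: [4.4, -27.4, 6.3]
finger_gap: 59.6
finger_force: 13.5
```

```bash
python3 -c "
from h import *
s=manip.read_state();print(wp(s['eef_pos']),s['eef_pos'][2],s['finger_gap'],s['eef_rot'])"
```

```text
[-9.3 -0.2] 19.147856284020303 59.63270311397106 [-3.14123498  0.00465812  1.75721441]
```

>>> move_arm(
  moves=[
    [-0.011,0,0,0],
    [-0.011,0,-0.025,0],
    [-0.011,0,-0.06,0],
    [-0.011,0,-0.06,0],
    [0.018,0.045,-0.06,0],
    [0.018,0.086,-0.06,0],
    [0.018,0.086,-0.06,0],
    [0.018,0.086,-0.06,0],
    [0.018,0.086,-0.03,0],
    [0.018,0.086,-0.002,0],
    [0.018,0.086,-0.002,0],
    [0.018,0.086,-0.002,0],
  ],
  jaw=0,
  squeeze=15,
)

```text
clock: 35.0
eef_pos: [593.3, 206.4, 21.6]
eef_rot: [-3.141, -0.0, 1.757]
wrist_force: [0.4, 0.1, 0.1]
finger_gap: 0.5
finger_force: 0.0
```

>>> move_arm(
  moves=[
    [0,-0.005,0,0],
    [0,-0.009,0,0],
    [0,-0.012,0,0],
    [0,-0.015,0,0],
    [0,-0.017,0,0],
    [0,-0.019,0,0],
    [0,-0.021,0,0],
    [0,-0.022,0,0],
    [0,-0.023,0,0],
    [0,-0.024,0,0],
    [0,-0.025,0,0],
    [0,-0.025,0,0],
  ],
)

```text
clock: 36.2
eef_pos: [569.0, 201.9, 20.9]
eef_rot: [-3.141, 0.0, 1.757]
wrist_force: [1.2, -0.3, 0.6]
finger_gap: 0.3
finger_force: 0.6
```

```bash
python3 -c "
from h import *
s=manip.read_state();print(wp(s['eef_pos']),s['eef_pos'][2],s['finger_gap'],s['eef_rot'])"
```

```text
[51.4 20.8] 20.872707522021177 0.30878485087463975 [-3.14127645e+00  2.22785263e-06  1.75679788e+00]
```

>>> move_arm(
  moves=[
    [0,-0.001,0,0],
    [0,-0.002,0,0],
    [0,-0.003,0,0],
    [0,-0.003,0,0],
  ],
)

```text
clock: 36.6
eef_pos: [568.1, 201.8, 21.9]
eef_rot: [3.136, -0.0, 1.757]
wrist_force: [11.7, 2.3, -0.8]
finger_gap: 0.8
finger_force: 6.0
```

>>> move_arm(
  moves=[
    [0,-0.001,0,0],
    [0,-0.001,0,0],
    [0,0.012,0,0],
    [0,0.012,0,0],
    [0,0.012,-0.04,0],
    [0,0.012,-0.09,0],
    [0,0.012,-0.13,0],
    [0,0.012,-0.13,0],
  ],
)

```text
clock: 37.4
eef_pos: [579.4, 204.2, 156.6]
eef_rot: [3.134, -0.001, 1.757]
wrist_force: [0.6, 0.7, -0.2]
finger_gap: 0.5
finger_force: 0.0
```

```bash
python3 -c "
from h import *
f,P,_=cam('side');M=masks(f);d=P[...,:2]-O;X,Y=d@ax,d@ay
for y0 in(-55,20):
    m=M['black']&(P[...,2]>33.5)&(P[...,2]<42)&(abs(Y-y0)<25)&(abs(X)<90)
    r=cv2.minAreaRect(np.c_[X[m],Y[m]].astype(np.float32));print(r,np.median(P[m][:,2]))
s=manip.read_state();print(s['eef_pos'])
cv2.imwrite('pics/p4.png',cv2.resize(f[140:270,200:360],(640,520),interpolation=2))"
```

```text
((-21.37969207763672, -57.30514907836914), (22.906047821044922, 120.62589263916016), 89.88311004638672) 37.04346621482364
((-20.0032958984375, 12.497702598571777), (116.65422058105469, 18.078350067138672), 6.577830791473389) 35.39039362590222
[578.38380266 203.86530345 153.23342448]
```

View pics/p4.png

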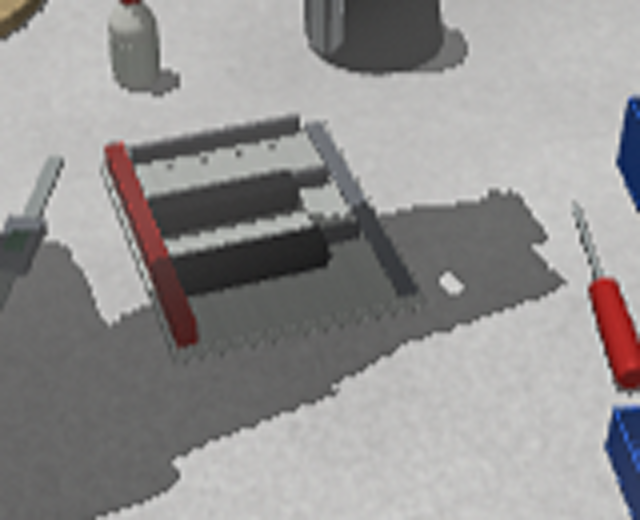

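Both bars look home at the red stop and fence. I'll move to the valve and check them again with the arm out of the way.

```bash
python3 -c "
from h import *
print(to(559.5,-407.5,190,1.782))"
```

```text
([-0.5973, -0.1317, -0.0368, -0.0251], 'q6 -0.84')
```

>>> move_arm(
  moves=[
    [-0.3,-0.066,-0.036,0],
    [-0.3,-0.066,-0.036,0],
    [-0.3,-0.066,-0.036,0],
    [-0.3,-0.066,-0.036,0],
    [-0.3,-0.066,-0.036,0],
    [-0.3,-0.066,-0.036,0],
    [-0.3,-0.066,-0.036,0],
    [-0.3,-0.066,-0.036,0],
    [-0.3,-0.066,-0.036,0],
  ],
  jaw=0.05,
)

```text
clock: 38.35
eef_pos: [568.2, -102.2, 185.8]
eef_rot: [-3.14, -0.001, 1.757]
wrist_force: [-0.1, -0.9, -0.7]
finger_gap: 50.2
finger_force: 0.0
```

>>> move_arm(
  moves=[
    [-0.297,-0.066,0,-0.025],
    [-0.297,-0.066,0,-0.025],
    [-0.297,-0.066,0,-0.025],
    [-0.297,-0.066,0,-0.025],
    [-0.297,-0.066,0,-0.025],
    [-0.297,-0.066,0,-0.025],
    [-0.297,-0.066,0,-0.025],
    [-0.297,-0.066,0,-0.025],
    [-0.297,-0.066,0,-0.025],
  ],
)

```text
clock: 39.25
eef_pos: [559.6, -405.3, 186.5]
eef_rot: [-3.141, -0.001, 1.784]
wrist_force: [-0.3, 0.2, 0.2]
finger_gap: 49.8
finger_force: 0.0
```

```bash
python3 -c "
from h import *
for n,off in(('top',1.5),('side',-1)):
    f,P,_=cam(n);d=P[...,:2]-O;X,Y=d@ax,d@ay;h=cv2.cvtColor(f,cv2.COLOR_BGR2HSV).astype(int)
    for y0 in(-56,19):
        m=(h[...,1]<110)&(P[...,2]-off>34.5)&(P[...,2]-off<40)&(abs(Y-y0)<26)&(X>-84)&(X<90)
        m&=h[...,2]<110
        r=cv2.minAreaRect(np.c_[X[m],Y[m]].astype(np.float32));print(n,m.sum(),np.round(r[0],1),np.round(r[1],1),r[2],np.percentile(Y[m],[5,95]))
    M=masks(f);print(n,'or',rect(f,P,M['orange'],5,60),'tray',rect(f,P,M['green'],-5,30))
    cv2.imwrite('pics/q_%s.png'%n,f)
print(to(559.5,-407.5,80,1.782))
a=cv2.imread('pics/q_top.png');b=cv2.imread('pics/q_side.png')
cv2.imwrite('pics/q.png',np.hstack([cv2.resize(a[160:290,150:280],(400,400),interpolation=2),cv2.resize(b[250:350,270:390],(400,333),interpolation=2)[:, :].repeat(1,0) if 0 else cv2.resize(b[240:350,270:380],(400,400),interpolation=2)]))"
```

```text
top 328 [-18.  -50.5] [117.7  25. ] 0.1501777172088623 [-61.84778824 -39.30238784]
top 298 [-8.   9.4] [142.5  25. ] 0.3057633936405182 [-2.09710623 19.5564178 ]
top or {'n': 358, 'c': array([ 660.9, -256.1]), 'size': array([ 31.6, 117.6]), 'yaw': 0.048, 'z': np.float64(30.5)} tray {'n': 1104, 'c': array([ 660.5, -253.2]), 'size': array([ 86.2, 157.4]), 'yaw': 0.035, 'z': np.float64(6.3)}Traceback (most recent call last):
  File "<string>", line 8, in <module>
    r=cv2.minAreaRect(np.c_[X[m],Y[m]].astype(np.float32));print(n,m.sum(),np.round(r[0],1),np.round(r[1],1),r[2],np.percentile(Y[m],[5,95]))
                                                                                                                  ~~~~~~~~~~~~~^^^^^^^^^^^^^
    return _quantile_unchecked(
        a, q, axis, out, overwrite_input, method, keepdims, weights)
    return _ureduce(a,
                    func=_quantile_ureduce_func,
    ...<5 lines>...
                    overwrite_input=overwrite_input,
                    method=method)
    r = func(a, **kwargs)
    result = _quantile(arr,
                       quantiles=q,
    ...<2 lines>...
                       out=out,
                       weights=wgt)
    slices_having_nans = np.isnan(arr[-1, ...])
                                  ~~~^^^^^^^^^
IndexError: index -1 is out of bounds for axis 0 with size 0
```

Bar 2 reads about 15 mm off its fence, so it may have been knocked. I'll look.

```bash
python3 -c "
from h import *
a,P,_=cam('top');cv2.imwrite('pics/q.png',cv2.resize(a[170:290,150:280],(650,600),interpolation=2))
d=P[...,:2]-O;X,Y=d@ax,d@ay;h=cv2.cvtColor(a,cv2.COLOR_BGR2HSV).astype(int)
m=((P[...,2]>36)&(P[...,2]<41)&(h[...,1]<110)&(abs(X)<115)&(abs(Y)<115)).astype(np.uint8)
n,l,s,c=cv2.connectedComponentsWithStats(m)
for i in range(1,n):
    if s[i,4]>30:
        r=cv2.minAreaRect(np.c_[X[l==i],Y[l==i]].astype(np.float32));print(s[i],r)"
```

```text
[193 208  22  44 307] ((4.411174774169922, 9.454377174377441), (120.45452117919922, 24.973590850830078), 0.17060546576976776)
[217 208  21  45 307] ((-18.185546875, -50.43928909301758), (119.45543670654297, 25.16051483154297), 0.09608940780162811)
```

View pics/q.png

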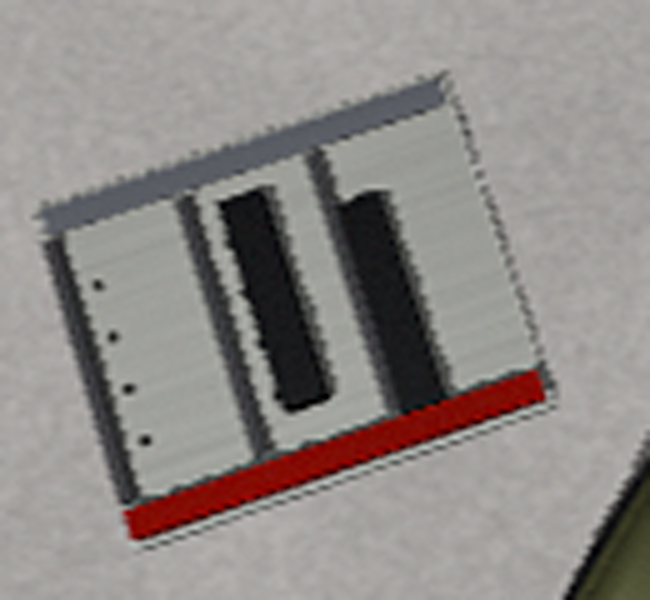

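The picture shows bar 2 knocked (about 22 mm from the stop and 15 mm from its fence). Bar 1 is still home. I'll go back and push bar 2 home again.

```bash
python3 -c "
from h import *
print(to(*pw(0,-22.3),130,PY+np.pi/2))"
```

```text
([0.5502, 0.0852, 0.0573, 0.0271], 'q6 0.09')
```

>>> move_arm(
  moves=[
    [0.55,0.085,0.057,0.027],
    [0.55,0.085,0.057,0.027],
    [0.55,0.085,0.057,0.027],
    [0.55,0.085,0.057,0.027],
    [0.55,0.085,0.057,0.027],
    [0.55,0.085,0.057,0.027],
    [0.55,0.085,0.057,0.027],
    [0.55,0.085,0.057,0.027],
    [0.55,0.085,0.057,0.027],
    [0.55,0.085,0.057,0.027],
    [0.55,0.085,0.057,0.027],
    [0.55,0.085,0.057,0.027],
  ],
  jaw=0.06,
)

```text
clock: 40.6
eef_pos: [525.2, 153.0, 129.8]
eef_rot: [3.142, -0.001, 1.76]
wrist_force: [-0.2, -0.3, 0.5]
finger_gap: 59.7
finger_force: 0.0
```

>>> move_arm(
  moves=[
    [0,0,0,0],
    [0,0,0,0],
    [0,0,0,0],
  ],
)

```text
clock: 40.9
eef_pos: [526.9, 146.9, 130.3]
eef_rot: [3.141, 0.0, 1.753]
wrist_force: [0.2, -0.2, 0.3]
finger_gap: 60.0
finger_force: 0.0
```

```bash
python3 -c "
from h import *
print(to(*pw(0,-22.3),18,PY+np.pi/2),manip.read_state()['eef_pos'])
f,P,_=cam('side');M=masks(f);d=P[...,:2]-O;X,Y=d@ax,d@ay
for y0 in(-55,10):
    m=M['black']&(P[...,2]>33.5)&(P[...,2]<42)&(abs(Y-y0)<25)&(abs(X)<90);print(np.percentile(X[m],[2,98]),np.percentile(Y[m],[2,98]))"
```

```text
([0.0032, 0.0002, 0.1123, -0.0034], 'q6 0.09') [526.85316333 146.93185451 130.2685015 ]
[-78.0387951   35.19229768] [-67.94308137 -46.36171528]
[-46.28526112  58.63197397] [-8.34944348 12.37879509]
```

>>> move_arm(
  moves=[
    [0.003,0,0.05,-0.003],
    [0.003,0,0.08,-0.003],
    [0.003,0,0.1,-0.003],
    [0.003,0,0.111,-0.003],
    [0.003,0,0.111,-0.003],
    [0.008,0,0.111,-0.003],
    [0.012,0,0.111,-0.003],
    [0.015,0,0.111,-0.003],
    [0.018,0,0.111,-0.003],
    [0.02,0,0.111,-0.003],
    [0.022,0,0.111,-0.003],
    [0.022,0,0.111,-0.003],
  ],
)

```text
clock: 42.15
eef_pos: [522.5, 170.1, 19.0]
eef_rot: [-3.142, -0.0, 1.758]
wrist_force: [-0.3, 0.2, -0.4]
finger_gap: 60.2
finger_force: 0.0
```

>>> move_arm(
  moves=[
    [0.001,0,0,0],
    [0.002,0,0,0],
    [0.003,0,0,0],
    [0.004,0,0,0],
    [0.004,0,0,0],
  ],
)

```text
clock: 42.65
eef_pos: [522.2, 171.7, 19.0]
eef_rot: [-3.141, 0.003, 1.758]
wrist_force: [1.2, -18.4, 3.4]
finger_gap: 60.0
finger_force: 9.0
```

```bash
python3 -c "
from h import *
s=manip.read_state();print(wp(s['eef_pos']),s['eef_pos'][2],s['eef_rot'])"
```

```text
[-0.1 -0.3] 19.01568198919873 [-3.14114051  0.00317108  1.75802762]
```

>>> move_arm(
  moves=[
    [-0.011,0,0,0],
    [-0.011,0,-0.025,0],
    [-0.011,0,-0.06,0],
    [-0.011,0,-0.06,0],
    [0.0185,0.045,-0.06,0],
    [0.0185,0.088,-0.06,0],
    [0.0185,0.088,-0.06,0],
    [0.0185,0.088,-0.06,0],
    [0.0185,0.088,-0.03,0],
    [0.0185,0.088,-0.003,0],
    [0.0185,0.088,-0.003,0],
    [0.0185,0.088,-0.003,0],
  ],
  jaw=0,
  squeeze=15,
)

```text
clock: 43.85
eef_pos: [604.5, 208.0, 22.7]
eef_rot: [-3.141, -0.0, 1.758]
wrist_force: [0.1, 1.0, 0.3]
finger_gap: 0.6
finger_force: 0.0
```

>>> move_arm(
  moves=[
    [0,-0.006,0,0],
    [0,-0.01,0,0],
    [0,-0.013,0,0],
    [0,-0.016,0,0],
    [0,-0.019,0,0],
    [0,-0.022,0,0],
    [0,-0.025,0,0],
    [0,-0.028,0,0],
    [0,-0.031,0,0],
    [0,-0.033,0,0],
    [0,-0.034,0,0],
    [0,-0.034,0,0],
  ],
)

```text
clock: 45.05
eef_pos: [571.2, 201.9, 21.9]
eef_rot: [-3.141, 0.0, 1.758]
wrist_force: [0.4, 0.6, 0.1]
finger_gap: 0.4
finger_force: 0.3
```

```bash
python3 -c "
from h import *
s=manip.read_state();print(wp(s['eef_pos']),s['eef_pos'][2],s['eef_rot'])"
```

```text
[53.6 20.3] 21.86253513513625 [-3.14112206e+00  1.81811518e-05  1.75784473e+00]
```

>>> move_arm(
  moves=[
    [0,-0.001,0,0],
    [0,-0.002,0,0],
    [0,-0.003,0,0],
    [0,-0.004,0,0],
    [0,-0.005,0,0],
    [0,-0.006,0,0],
    [0,-0.006,0,0],
  ],
)

```text
clock: 45.75
eef_pos: [568.1, 201.3, 23.3]
eef_rot: [3.134, -0.0, 1.758]
wrist_force: [13.6, 1.4, -0.8]
finger_gap: 0.2
finger_force: 7.4
```

>>> move_arm(
  moves=[
    [0,0,0,0],
    [0,0.015,0,0],
    [0,0.015,0,0],
    [0,0.015,-0.04,0],
    [0,0.015,-0.09,0],
    [0,0.015,-0.13,0],
    [0,0.015,-0.16,0],
    [0,0.015,-0.16,0],
  ],
)

```text
clock: 46.55
eef_pos: [581.1, 203.9, 186.4]
eef_rot: [3.135, -0.001, 1.758]
wrist_force: [0.7, 0.3, -0.7]
finger_gap: 0.7
finger_force: 0.0
```

```bash
python3 -c "
from h import *
print(to(559.5,-407.5,185,1.782))"
```

```text
([-0.5967, -0.135, 0.0014, -0.024], 'q6 -0.84')
```

>>> move_arm(
  moves=[
    [-0.298,-0.067,0,0],
    [-0.298,-0.067,0,0],
    [-0.298,-0.067,0,0],
    [-0.298,-0.067,0,0],
    [-0.298,-0.067,0,0],
    [-0.298,-0.067,0,0],
    [-0.298,-0.067,0,0],
    [-0.298,-0.067,0,0],
    [-0.298,-0.067,0,0],
  ],
  jaw=0.05,
)

```text
clock: 47.45
eef_pos: [569.6, -100.6, 181.2]
eef_rot: [-3.141, -0.001, 1.758]
wrist_force: [0.3, -0.2, -0.5]
finger_gap: 49.7
finger_force: 0.0
```

>>> move_arm(
  moves=[
    [-0.299,-0.068,0,-0.024],
    [-0.299,-0.068,0,-0.024],
    [-0.299,-0.068,0,-0.024],
    [-0.299,-0.068,0,-0.024],
    [-0.299,-0.068,0,-0.024],
    [-0.299,-0.068,0,-0.024],
    [-0.299,-0.068,0,-0.024],
    [-0.299,-0.068,0,-0.024],
    [-0.299,-0.068,0,-0.024],
  ],
)

```text
clock: 48.35
eef_pos: [559.5, -406.0, 181.8]
eef_rot: [-3.141, -0.001, 1.784]
wrist_force: [1.2, -0.7, -0.8]
finger_gap: 50.3
finger_force: 0.0
```

```bash
cat > chk.py <<'E'
from h import *
a,P,_=cam('top')
d=P[...,:2]-O;X,Y=d@ax,d@ay;h=cv2.cvtColor(a,cv2.COLOR_BGR2HSV).astype(int)
m=((P[...,2]>36)&(P[...,2]<41)&(h[...,1]<110)&(abs(X)<115)&(abs(Y)<115)).astype(np.uint8)
n,l,s,c=cv2.connectedComponentsWithStats(m)
for i in range(1,n):
    if s[i,4]>30: print(s[i],cv2.minAreaRect(np.c_[X[l==i],Y[l==i]].astype(np.float32)))
M=masks(a);print('or',rect(a,P,M['orange'],5,60),'h',rect(a,P,M["blue"],70,130,(380,140,440,215)))
E
python3 chk.py; python3 -c "
from h import *
print(to(559.5,-407.5,80,1.782))"
```

```text
[217 209  21  44 300] ((-18.203907012939453, -50.34687805175781), (24.898155212402344, 119.28347778320312), 89.97087097167969)
[190 217  21  45 302] ((-18.18355941772461, 24.72822380065918), (119.0600814819336, 24.980213165283203), 0.09690733999013901)
or {'n': 361, 'c': array([ 663.4, -255.7]), 'size': array([ 32.1, 123. ]), 'yaw': 0.039, 'z': np.float64(30.6)} h {'n': 45, 'c': array([ 557.8, -394. ]), 'size': array([12.7, 31. ]), 'yaw': 1.796, 'z': np.float64(107.2)}
([-0.0015, -0.0004, 0.102, 0.0022], 'q6 -0.84')
```

Both bars are home again: spacing 75.1 mm, equal x, parallel. The orange bar is in the tray. Next I'll grip the valve sleeve and open it.

>>> move_arm(
  moves=[
    [-0.001,0,0.04,0],
    [-0.001,0,0.08,0],
    [-0.001,0,0.102,0],
    [-0.001,0,0.102,0],
    [-0.001,0,0.102,0],
  ],
)

```text
clock: 48.9
eef_pos: [559.7, -408.2, 81.4]
eef_rot: [3.141, 0.001, 1.783]
wrist_force: [0.5, -0.3, 0.8]
finger_gap: 49.6
finger_force: 0.0
```

>>> move_arm(
  moves=[
    [0,0,0,0],
    [0,0,0,0],
    [0,0,0,0],
    [0,0,0,0],
    [0,0,0,0],
    [0,0,0,0],
  ],
  jaw=0,
  squeeze=20,
)

```text
clock: 49.5
eef_pos: [558.9, -409.2, 80.2]
eef_rot: [3.141, 0.0, 1.782]
wrist_force: [0.2, 0.1, 1.6]
finger_gap: 14.2
finger_force: 20.0
```

>>> move_arm(
  moves=[
    [0.0005,0.0084,0,-0.13],
    [0.0022,0.0167,0,-0.26],
    [0.0049,0.0247,0,-0.39],
    [0.0086,0.0323,0,-0.52],
    [0.0133,0.0393,0,-0.65],
    [0.0188,0.0457,0,-0.78],
    [0.0188,0.0457,0,-0.78],
  ],
)

```text
clock: 50.2
eef_pos: [600.6, -380.4, 80.2]
eef_rot: [3.141, 0.001, 2.565]
wrist_force: [4.4, 0.3, 0.6]
finger_gap: 13.7
finger_force: 20.0
```

```bash
python3 -c "
from h import *
s=manip.read_state();print(s['eef_pos'],s['eef_rot'],s['wrist_force'],s['finger_gap'])"
```

```text
[ 600.5531474  -380.36954786   80.20733468] [3.14116552e+00 1.00310642e-03 2.56494109e+00] [4.42151119 0.32091237 0.62742125] 13.705411905256081
```

>>> move_arm(
  moves=[
    [0.0005,0.0084,0,-0.13],
    [0.0022,0.0167,0,-0.26],
    [0.0049,0.0247,0,-0.39],
    [0.0086,0.0323,0,-0.52],
    [0.0133,0.0393,0,-0.65],
    [0.0188,0.0457,0,-0.78],
    [0.0188,0.0457,0,-0.78],
    [0.0188,0.0457,0,-0.78],
  ],
)

```text
clock: 51.0
eef_pos: [610.0, -331.5, 80.2]
eef_rot: [3.141, 0.003, -2.945]
wrist_force: [9.7, 6.7, 0.8]
finger_gap: 13.8
finger_force: 20.0
```

```bash
python3 -c "
from h import *
s=manip.read_state();print(s['eef_pos'],s['eef_rot'],s['wrist_force'],s['moment'],s['finger_gap'],s['joints'])"
```

```text
[ 609.98570149 -331.53226107   80.24421785] [ 3.14097250e+00  2.55700743e-03 -2.94479566e+00] [9.70275494 6.73482164 0.79818031] [ 1.24794591 -1.59155024 -0.15186101] 13.831690228553931 [-0.55144451  0.73250352  1.17320706  0.00232442  1.23443084 -2.31980423]
```

>>> move_arm(
  moves=[
    [0,0,0,0],
    [0,0,0,0],
    [0,0,0,0],
    [0,0,-0.04,0],
    [0,0,-0.09,0],
    [0,0,-0.13,0],
    [0.05,0,-0.13,0],
    [0.1,-0.04,-0.13,0],
    [0.15,-0.09,-0.13,0],
    [0.18,-0.14,-0.13,0],
    [0.2,-0.18,-0.13,0],
    [0.2,-0.18,-0.13,0],
  ],
  jaw=0.05,
)

```text
clock: 52.2
eef_pos: [482.3, -510.7, 208.2]
eef_rot: [-3.124, -0.024, -3.012]
wrist_force: [-0.1, 1.4, -0.6]
finger_gap: 50.1
finger_force: 0.0
```

```bash
python3 chk.py
python3 - <<'E'
from h import *
print(manip.read_state()['eef_pos'])
g,Q,_=cam("side");N=masks(g);print("hs",rect(g,Q,N["blue"],70,130,(290,270,370,360)),"or",rect(g,Q,N['orange'],5,60),"tr",rect(g,Q,N['green'],-5,30))
f,_,_=cam("top")
cv2.imwrite("pics/z.png",np.hstack([cv2.resize(f[130:220,320:440],(400,300)),cv2.resize(g[270:360,270:390],(400,300))]))
E
```

```text
[217 209  21  44 297] ((-18.690601348876953, -50.45576477050781), (118.72915649414062, 25.030414581298828), 0.02848726511001587)
[190 217  22  44 305] ((-18.533565521240234, 24.489704132080078), (119.98513793945312, 24.917348861694336), 0.2500097453594208)
or {'n': 353, 'c': array([ 663.2, -256. ]), 'size': array([ 31.2, 123. ]), 'yaw': 0.046, 'z': np.float64(30.4)} h {'n': 114, 'c': array([ 610.4, -326.6]), 'size': array([14.4, 52.7]), 'yaw': 0.15, 'z': np.float64(106.4)}
[ 481.73208129 -512.36581885  207.42260007]
hs {'n': 201, 'c': array([ 610.7, -333.5]), 'size': array([13.6, 52.2]), 'yaw': 0.22, 'z': np.float64(104.5)} or {'n': 403, 'c': array([ 665.5, -257.8]), 'size': array([ 24.7, 106.6]), 'yaw': 0.05, 'z': np.float64(29.0)} tr {'n': 704, 'c': array([ 672.2, -257.3]), 'size': array([ 87.8, 127.9]), 'yaw': 0.031, 'z': np.float64(5.2)}
```

View pics/z.png

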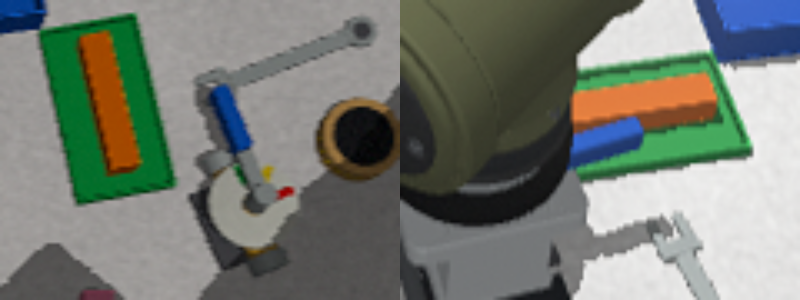

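The handle stands over the green mark in both views, the orange bar lies flat in the tray, and both black bars are home. I'll hand in.

```bash
python3 -c "
from cell import manip
print(manip.sign_off())"
```

```text
the job is handed in; nothing more can be done
None
```

I handed the job in, with no verdict shown: the orange bar is in the tray, both black bars (only two were there) read flush with fence and stop, and the valve is fully open on the green mark.

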